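# Open the gear housing: undo the captive thumbscrews and lay the cover in the drip tray

## Robot

A 7-joint arm with a two-finger parallel gripper is mounted at the origin on the work surface. World frame = base frame: x ahead of the robot, y to its left, z up, the work surface at z = 0. Lengths are in m, angles in degrees, forces in N, time in s.
With the tool pointing down it reaches from about 0.4 to 0.85 m from the base axis. Payload 10.4 kg.
Tool frame: the origin (TCP) lies between the finger pads; the fingertips stand ahead of it and the grasp point (between the pads) lies 2 mm behind it (env.finger_overhang is the z of the fingertips in the tool frame, in m); z points along the fingers, y is the direction in which the jaws open and shut (so a half turn about z gives the same grasp; the last joint's range is limited). The gripper opens to 87 mm and grips with 3 to 60 N. Pads are 19 mm wide; open, the fingers measure 117 mm over their backs; the gripper's body (75 mm by 190 mm) begins 51 mm behind the grasp point.
Start: joints at [67.174, 19.034, -3.707, 83.658, 1.238, 77.344, -5.071], TCP at [0.229, -0.581, 0.24] pointing down, gripper open.
Joint ranges: [-148.97, 148.97], [-28.65, 121.19], [-84.17, 76.75], [9.2, 138.47], [-72.65, 252.65], [3.7, 117.97], [-149.18, 149.18]. Speed limits (degrees/s): [127.2, 127.2, 159.86, 159.86, 180, 180, 180].

## Interface

Orientations are given as [roll, pitch, yaw] about the fixed x, y, z axes, in that order (R = Rz(yaw) Ry(pitch) Rx(roll)).
In Python, from plant import env, get_image, order gives the robot as it stands. The module is installed in compiled form; this text tells all that it offers.
- The arm moves only by the tool drive_tool, never from a script. Its argument "rows" is a list of rows, each an object of numbers: "x", "y", "z": the shift along the tool's x, y, z as a fraction of full scale; "ax", "ay", "az": the turn, a rotation vector about the tool's x, y, z as a fraction of full scale. In form: [{"x": .., "y": .., "z": .., "ax": .., "ay": .., "az": ..}, ...]. A call has 1 to 8 rows; each row shifts and turns the commanded pose from where the row before left it, along the tool's axes as they then stand; what a row does not reach is not made up. Full scale, the value 1, is 20 cm for a shift and 180 degrees for a turn. A row lasts 1/12 s, in which the tool goes at most 41.7 mm and 7.16 degrees, less where a joint would pass 70% of its speed; a pose out of reach is approached as far as the arm can. A call with a number of a shift or a turn outside -1 to 1 is refused whole. A call with a gripper value outside its range is refused whole. "gripper" is the closure, from 0 (fully open) to 1 (shut), set as the call begins (left out, the last holds). The fingers move at their own pace and stop on an object; "newtons" is the grip in N (left out, the last holds). Time passes only in rows, so rows that do not move let the fingers close. It gives the time, the measured TCP pose, the force and the opening at its end, in the units of the state.
- env.get_state(): the state, without advancing time (a new reading comes with each control period).
- get_image(name): name is "scene" or "top" or "wrist"; returns a dict with "frame" (420x560x3 uint8, blue, green, red), "vertical_fov" (degrees; the focal length in pixels is half the picture's height over the tangent of half this angle, whatever the lens; pixels are square), "cx", "cy" (the principal point, pixels), "pose" (4x4, takes a point from camera to world coordinates). Camera axes: x right, y down, z forward; pixel columns grow to the right and rows downward; lengths in m; the calibration is good to about 2 mm. A picture is of the moment at which its call begins. There is no depth.
- order.finish_job(): hands the job in, once; it reports no verdict.
The state is a dict: "t": time; "qpos": joint angles; "joint_velocities": joint speeds; "joint_torque": joint torques, N m; "eef_pos": TCP position; "ee_rot": TCP orientation; "wrist_force": force on the tool from outside, world axes, zero at the start; "wrist_torque": the same for the moment, N m; "grip_width": finger opening in m.
Only numpy, scipy, OpenCV 4.12 (cv2) and the standard library are available. Lean on these libraries where they do the work, as an engineer would, in place of code of your own. Each camera call takes 0.05 s, during which the arm holds its last target. There are 200 camera calls.

## Task

Undo the two captive thumbscrews on the gear housing's cover one after another, turning each anticlockwise as far as it goes, and only then lift the cover off by its handle. Set it down, without dropping it, right way up and flat in the middle of the drip tray, long side along the tray's long side, and let go. Leave the bottle, the bearing and the wrench where they are.

Things in the scene. Friction and masses are not known exactly. Their poses are not given: they have to be found in the camera images.
- cover_plate (a point): the loose cover: a plain aluminium plate 206 (x) x 142 (y) x 6 mm, about 0.5 kg with its screws, lying on the housing's rim. Point: centre of the plate's underside, z up. Locating lugs reach 18 mm below the plate into the opening with 1.5 mm play, so it lifts straight up; on a flat floor it stands on them, underside 18 mm up. A tight screw holds its corner down.
- cover_handle (a point): middle of the cover's lifting handle, a dark steel bar 50 (along x) x 10 (y) x 12 mm (z) on two legs; this point is the centre of the bar, 30 mm above the plate's top face, 24 mm free below the bar. Axes as the cover's: grip it across y.
- screw_a_head (a point): thumbscrew a, at x +74, y +42 mm from the cover's centre; this point is on its axis, 25 mm above the cover's top face. The head is a flat upright steel wing, 30 long x 9 thick, from 5 to 34 mm above the plate's top face; the screw stays on the cover. z = screw axis (up), x = long direction of the wing.
- screw_a (a joint): turn of thumbscrew a in rad: 0 = tight stop, 3.3 = fully loosened stop; grows anticlockwise seen from above. Below the plate a one-sided tongue hooks under the rim; the cover is free only when both screws are beyond about 2.95.
- screw_b_head (a point): thumbscrew b, at x -74, y -42 mm from the cover's centre; this point is on its axis, 25 mm above the cover's top face. Same head and axes as a. Both are stiff, about 0.3 N m all the way, and stay where they are left; a firm grip (40 N) turns them without slipping. Each needs 2.7 to 3.3 rad to its stop, so more than one grasp for most wrists. The other two corners have flat plugs.
- screw_b (a joint): turn of thumbscrew b in rad: 0 = tight stop, 3.3 = fully loosened stop; grows anticlockwise seen from above.
- housing_rim (a point): the gear housing: a hollow cast aluminium box, 224 (x) x 160 (y) x 90 mm, fixed to the bench; feet stand out 20 mm on its y sides, a shaft stub 38 mm on its +x side, 46 mm up. This point is the centre of the top face of its rim, z up; the opening is 174 x 110 mm, the rim 6 mm thick.
- tray: the drip tray: a flat open grey tray fixed to the bench, 290 (x) x 230 (y) mm outside, walls 4 mm thick and 14 mm high, floor 4 mm thick. Origin: centre of its underside, on the bench; z up.
- oil: bystander: grey plastic oil bottle, 64 mm across, 150 mm tall, standing at one side. Origin: centre of its underside.
- bearing: bystander: steel bearing ring, 70 mm across, 20 mm tall, lying flat at one side. Origin: centre of its underside.
- wrench: bystander: steel wrench 170 mm long, lying on the bench beyond the work. Origin: middle of its underside.
There are look-alikes about, which are no part of the job. What is shaped like the part that bears cover_plate but purple or turquoise is not meant.

How it is judged (in metres and radians):
On the way, in this order (a step that is already met when the one before it is completed fails the run):
1. both thumbscrews are turned to within 0.2 rad of the loose stop while the cover still lies on the housing (value of joint each of screw_a, screw_b above 3.1 rad and z of cover_plate in the frame of housing_rim below 0.006 m), for 0.2 s.
2. the cover is lifted at least 30 mm clear above the rim, held by the fingers (z of cover_plate in the frame of housing_rim above 0.03 m and contact force between the fingers and cover above 0.5 N), for 0.1 s.
3. the cover stands flat in the tray, in place, while the fingers still hold it (x of cover_plate in the frame of tray between -0.045 and 0.045 m and y of cover_plate in the frame of tray between -0.045 and 0.045 m and z of cover_plate in the frame of tray between 0.016 and 0.026 m and angle between cover_plate's own z axis and vertical below 0.06 rad and angle between the x axis of cover_plate and the x axis of tray, either way round below 0.26 rad and contact force between the fingers and cover above 0.5 N), for 0.1 s.
At the end, for the whole second after the job is handed in: The cover rests right way up on the tray's floor, tilted under 0.06 rad, its centre within 45 mm of the tray's centre in the tray's x and in its y, its long side within 0.26 rad of the tray's, at rest; both thumbscrews are still beyond 3.0 rad (x of cover_plate in the frame of tray between -0.045 and 0.045 m and y of cover_plate in the frame of tray between -0.045 and 0.045 m and z of cover_plate in the frame of tray between 0.016 and 0.026 m and angle between cover_plate's own z axis and vertical below 0.06 rad and angle between the x axis of cover_plate and the x axis of tray, either way round below 0.26 rad and linear speed of cover below 0.02 m/s and value of joint each of screw_a, screw_b above 3 rad); the robot touches nothing.
It fails at once if the bottle is moved more than 30 mm or tipped (distance of oil from where it was at the start of the episode above 0.03 m or angle between oil's own z axis and vertical above 0.5 rad).
It fails at once if the bearing ring is moved more than 30 mm or tipped (distance of bearing from where it was at the start of the episode above 0.03 m).
It fails at once if the wrench is moved more than 30 mm or tipped (distance of wrench from where it was at the start of the episode above 0.03 m).
It also fails if it takes over 72 s, if anything falls off the work surface, if the arm or the gripper's body presses on something with over 40 N, if the wrist force passes 120 N, or if a joint passes its speed limit or range.

## Working session

There is one attempt and no reset: what is moved stays moved. The work goes in short steps, Python scripts to look and compute and a tool call to move; the robot and the scene stay as the last step left them, time stands still between calls to the robot, and variables do not carry over. Pictures are saved under pics/ and viewed, about 8 in all and at most 12, crops included, and the job is handed in when it is done.

Besides the shell and the picture viewer there is one more tool, called after ">>>" as name(argument=value, ...), one argument or row to a line, values as JSON. drive_tool: Moves the arm, as the interface text tells. Its arguments: {"type":"object","properties":{"rows":{"type":"array"},"gripper":{"type":"number"},"newtons":{"type":"number"}},"required":["rows"]}

```bash
mkdir -p pics; cat > h.py <<'E'
import numpy as np, cv2
from plant import env, get_image, order
def cam(n):
    d=get_image(n); d['f']=d['frame'].shape[0]/2/np.tan(np.radians(d['vertical_fov'])/2); return d
def ray(d,u,v):
    P=np.array(d['pose']); r=P[:3,:3]@np.array([(u-d['cx'])/d['f'],(v-d['cy'])/d['f'],1]); return P[:3,3],r
def onz(d,u,v,z):
    o,r=ray(d,u,v); return o+r*(z-o[2])/r[2]
def proj(d,p):
    P=np.array(d['pose']); c=P[:3,:3].T@(np.array(p)-P[:3,3]); return c[0]/c[2]*d['f']+d['cx'],c[1]/c[2]*d['f']+d['cy']
E
python3 - <<'E'
from h import *
for n in('scene','top'):
    d=cam(n); cv2.imwrite(f'pics/{n}1.png',d['frame']); print(n,d['f'],d['cx'],d['cy'],np.round(d['pose'],3).tolist())
print(env.get_state(), env.finger_overhang)
E
```

```text
scene 405.8896218445172 281.8239089204057 207.5480460761212 [[0.679, 0.565, -0.469, 1.165], [0.734, -0.509, 0.45, -0.637], [0.015, -0.65, -0.76, 1.16], [0.0, 0.0, 0.0, 1.0]]
top 412.6881021371514 279.64135279988403 211.99200248176146 [[0.0, -0.994, 0.109, 0.394], [-1.0, 0.002, 0.016, -0.015], [-0.016, -0.109, -0.994, 1.428], [0.0, 0.0, 0.0, 1.0]]
{'t': 0.1, 'qpos': array([67.17451811, 19.06889787, -3.70636248, 83.70031985,  1.23746656,
       77.34382522, -5.07241127]), 'joint_velocities': array([-0.08152851, -0.03965391,  0.02265771, -0.05713888,  0.01117509,
        0.10942482, -0.05819918]), 'joint_torque': array([ 2.54429353e-03, -6.24549580e+01,  2.53846723e-02, -3.90717030e+01,
       -6.13815011e-02,  3.66809475e-02,  6.45781711e-05]), 'eef_pos': array([ 0.22924727, -0.58109192,  0.23883481]), 'ee_rot': array([-1.79926869e+02,  3.39409402e-03,  2.15292877e+01]), 'wrist_force': array([-0.39038255,  1.25550548,  0.75678537]), 'wrist_torque': array([ 0.00674933, -0.00821903,  0.01445561]), 'grip_width': 0.08723182222692295} 0.017
```

View pics/scene1.png

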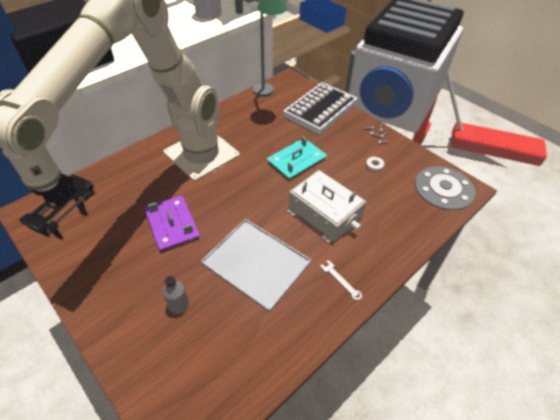

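View pics/top1.png

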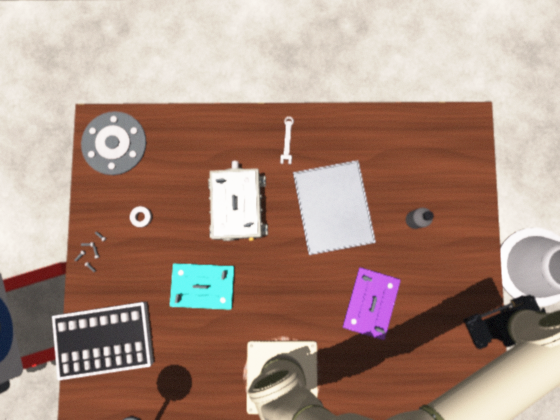

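The scene shows three lookalikes (top-view pixels): the aluminium cover on the housing at (235,203), a turquoise one at (202,287) and a purple one at (372,303). By the description I choose the aluminium one. Tray corners are at about (294,172), (358,161), (375,242) and (310,254). The bottle is at (422,216), the bearing at (140,216) and the wrench at (288,140).

```bash
python3 - <<'E'
from h import *
a=cv2.imread('pics/top1.png')[155:250,195:275]; b=cv2.imread('pics/scene1.png')[165:240,282:372]
a=cv2.resize(a,None,fx=5,fy=5,interpolation=2); b=cv2.resize(b,None,fx=4.4,fy=4.4,interpolation=2)
im=np.zeros((475,800,3),np.uint8); im[:475,:400]=a; im[:b.shape[0],400:400+b.shape[1]]=b[:, :400]
cv2.imwrite('pics/crop1.png',im)
d=cam('top'); f=d['frame']
hsv=cv2.cvtColor(f,cv2.COLOR_BGR2HSV)
m=((hsv[...,1]<50)&(hsv[...,2]>90)).astype(np.uint8); m[:108]=0;m[258:]=0
n,l,s,c=cv2.connectedComponentsWithStats(cv2.morphologyEx(m,2,np.ones((3,3))))
for i in range(1,n):
    if s[i,4]>300:
        cs,_=cv2.findContours((l==i).astype(np.uint8),0,1); r=cv2.minAreaRect(max(cs,key=len)); print(s[i],r)
        z=.104 if s[i,0]<270 else .014
        B=cv2.boxPoints(r); W=np.array([onz(d,u+0,v,z)[:2] for u,v in B]); print(np.round(W,4).tolist(),W.mean(0))
        e=[W[(k+1)%4]-W[k] for k in range(4)]; print([ (round(np.linalg.norm(x),4),round(np.degrees(np.arctan2(x[1],x[0])),1)) for x in e])
E
```

```text
[    0   108    75   150 10594] ((37.0, 182.5), (149.0, 74.0), 90.0)
[[0.892, 0.9455], [0.8905, 0.6948], [0.3946, 0.6676], [0.3945, 0.9083]] [0.64288318 0.8040308 ]
[(np.float64(0.2507), np.float64(-90.3)), (np.float64(0.4967), np.float64(-176.9)), (np.float64(0.2407), np.float64(90.0)), (np.float64(0.4988), np.float64(4.3))]
[ 493  108   67  150 9450] ((526.0, 182.5), (149.0, 66.0), 90.0)
[[0.9155, -0.7425], [0.9141, -0.9719], [0.3948, -0.9341], [0.3948, -0.7135]] [ 0.65480293 -0.84050083]
[(np.float64(0.2294), np.float64(-90.3)), (np.float64(0.5207), np.float64(175.8)), (np.float64(0.2206), np.float64(90.0)), (np.float64(0.5215), np.float64(-3.2))]
[  81  112   65   63 3176] ((113.0, 143.0), (62.0, 64.0), 90.0)
[[0.8765, 0.6704], [0.8753, 0.4552], [0.6651, 0.4477], [0.6658, 0.6593]] [0.77068972 0.55815453]
[(np.float64(0.2152), np.float64(-90.3)), (np.float64(0.2103), np.float64(-177.9)), (np.float64(0.2116), np.float64(89.8)), (np.float64(0.211), np.float64(3.0))]
[ 209  161   54   79 3519] ((235.38392639160156, 199.92950439453125), (77.98307037353516, 52.25949478149414), 88.80650329589844)
[[0.7062, 0.2398], [0.7092, 0.0682], [0.4541, 0.0617], [0.4507, 0.2297]] [0.58003766 0.14985379]
[(np.float64(0.1716), np.float64(-89.0)), (np.float64(0.2552), np.float64(-178.5)), (np.float64(0.1681), np.float64(91.2)), (np.float64(0.2557), np.float64(2.3))]
[ 294  161   81   94 5664] ((333.797607421875, 207.06236267089844), (84.24722290039062, 68.15557861328125), 79.2156982421875)
[[0.6888, -0.037], [0.7332, -0.2704], [0.4453, -0.318], [0.4021, -0.0897]] [ 0.56736604 -0.17878051]
[(np.float64(0.2376), np.float64(-79.2)), (np.float64(0.2918), np.float64(-170.6)), (np.float64(0.2323), np.float64(100.7)), (np.float64(0.2915), np.float64(10.4))]
```

View pics/crop1.png

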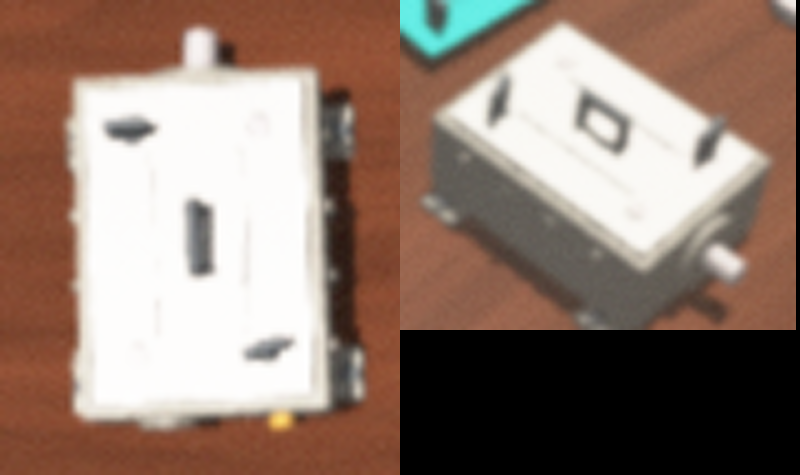

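Confirmed in the crop: the aluminium cover with the dark handle is at (199,237), wing a at (130,129) upper left and wing b at (269,348) lower right. That puts the shaft stub, and so +x, at the top.

```bash
cat >> h.py <<'E'
def tri(rs):
    A=np.zeros((3,3));b=np.zeros(3)
    for o,r in rs:
        r=r/np.linalg.norm(r);M=np.eye(3)-np.outer(r,r);A+=M;b+=M@o
    return np.linalg.solve(A,b)
def go(p,yaw=None,rows=8):
    "tool-frame fractions per row to reach world p/yaw from the present pose"
    from scipy.spatial.transform import Rotation as R
    s=env.get_state(); r=R.from_euler('xyz',s['ee_rot'],degrees=True)
    d=r.inv().apply(np.array(p)-s['eef_pos']); print('dtool mm',np.round(d*1e3,1),'frac',np.round(d/.2,4),'rows>=',np.linalg.norm(d)/.0417)
    if yaw is not None:
        t=R.from_euler('xyz',[180,0,yaw],degrees=True); v=(r.inv()*t).as_rotvec(degrees=True); print('turn',np.round(v,2),'frac',np.round(v/180,4))
    print('at',np.round(s['eef_pos'],4),np.round(s['ee_rot'],2),'q',np.round(s['qpos'],1),'F',np.round(s['wrist_force'],1),'w',round(s['grip_width'],4),'t',round(s['t'],2))
E
python3 - <<'E'
from h import *
D={}
for n,roi in(('top',(168,232,212,262)),('scene',(170,205,295,350))):
    f=cv2.imread(f'pics/{n}1.png'); g=f.max(2); y0,y1,x0,x1=roi
    m=np.zeros(g.shape,np.uint8); m[y0:y1,x0:x1]=g[y0:y1,x0:x1]<120
    k,l,s,c=cv2.connectedComponentsWithStats(m)
    print(n,[(s[i].tolist(),c[i].round(1).tolist()) for i in range(1,k) if s[i,4]>8]); D[n]=cam(n)
d=D['top']
for nm,u,v,z in(('a',221,180.8,.115),('b',248.8,224.6,.115),('h',234.8,202.4,.125)): print(nm,onz(d,u,v,z))
t=onz(d,333.8,207.1,.01); print('tray',t)
go([.58,.15,.26])
E
```

```text
top [([259, 172, 3, 51, 103], [260.3, 192.5]), ([217, 180, 8, 3, 16], [220.9, 180.8]), ([234, 196, 3, 14, 33], [234.9, 202.2])]
scene [([295, 170, 13, 9, 41], [300.1, 173.4]), ([295, 197, 10, 8, 41], [298.3, 201.9])]
a [0.63974857 0.19573796 0.115     ]
b [0.49753448 0.10447467 0.115     ]
h [0.56782773 0.14888771 0.125     ]
tray [ 0.56609184 -0.1794904   0.01      ]
dtool mm [ 594.5 -551.5  -20.5] frac [ 2.9726 -2.7577 -0.1023] rows>= 19.45357705156071
at [ 0.2294 -0.5812  0.2392] [-179.97   -0.     21.53] q [67.2 19.1 -3.7 83.7  1.2 77.3 -5.1] F [-0.3  0.3  0.7] w 0.0872 t 0.25
```

>>> drive_tool(
  rows=[
    {"x":0.124,"y":-0.115,"z":-0.005},
    {"x":0.124,"y":-0.115,"z":-0.005},
    {"x":0.124,"y":-0.115,"z":-0.005},
    {"x":0.124,"y":-0.115,"z":-0.005},
    {"x":0.124,"y":-0.115,"z":-0.005},
    {"x":0.124,"y":-0.115,"z":-0.005},
    {"x":0.124,"y":-0.115,"z":-0.005},
    {"x":0.124,"y":-0.115,"z":-0.005},
  ],
  gripper=0.4,
  newtons=50,
)

```text
invalid input at $.rows[0]: expected keys x, y, z, ax, ay, az
```

>>> drive_tool(
  rows=[
    {"x":0.124,"y":-0.115,"z":-0.005},
    {"x":0.124,"y":-0.115,"z":-0.005},
    {"x":0.124,"y":-0.115,"z":-0.005},
    {"x":0.124,"y":-0.115,"z":-0.005},
    {"x":0.124,"y":-0.115,"z":-0.005},
    {"x":0.124,"y":-0.115,"z":-0.005},
    {"x":0.124,"y":-0.115,"z":-0.005},
    {"x":0.124,"y":-0.115,"z":-0.005},
  ],
)

```text
invalid input at $.rows[0]: expected keys x, y, z, ax, ay, az
```

>>> drive_tool(
  rows=[
    {"x":0.124,"y":-0.115},
    {"x":0.124,"y":-0.115},
    {"x":0.124,"y":-0.115},
    {"x":0.124,"y":-0.115},
    {"x":0.124,"y":-0.115},
    {"x":0.124,"y":-0.115},
    {"x":0.124,"y":-0.115},
    {"x":0.124,"y":-0.115},
  ],
)

```text
invalid input at $.rows[0]: expected keys x, y, z, ax, ay, az
```

>>> drive_tool(
  rows=[
    {"az":-0.038},
    {"az":-0.038},
    {"az":-0.038},
    {"az":-0.038},
    {"az":-0.038},
    {"az":-0.038},
    {"az":-0.038},
    {"az":-0.038},
  ],
)

```text
invalid input at $.rows[0]: expected keys x, y, z, ax, ay, az
```

>>> drive_tool(
  rows=[
    {"az":-0.038},
    {"az":-0.038},
    {},
  ],
)

```text
invalid input at $.rows[0]: expected keys x, y, z, ax, ay, az
```

```bash
python3 - <<'E'
from h import *
go([.58,.15,.26],90)
d=cam('wrist'); cv2.imwrite('pics/w1.png',d['frame']); np.save('w1.npy',d['pose']); print(np.round(d['pose'],3).tolist(),d['f'],d['cx'],d['cy'])
for p in ([.6397,.1957,.121],[.4975,.1045,.121],[.5678,.1489,.126]): print(proj(d,p))
E
```

```text
dtool mm [ 594.5 -551.5  -20.5] frac [ 2.9726 -2.7577 -0.1023] rows>= 19.45357705156071
turn [-3.000e-02 -2.000e-02 -6.847e+01] frac [-1.000e-04 -1.000e-04 -3.804e-01]
at [ 0.2294 -0.5812  0.2392] [-179.97   -0.     21.53] q [67.2 19.1 -3.7 83.7  1.2 77.3 -5.1] F [-0.3  0.3  0.7] w 0.0872 t 0.25
[[0.366, -0.891, -0.267, 0.303], [-0.931, -0.35, -0.105, -0.553], [-0.0, 0.287, -0.958, 0.384], [0.0, 0.0, 0.0, 1.0]] 355.1631792756402 285.9276437126189 209.59196414097232
(np.float64(-2152.404741611783), np.float64(-2502.4228348624606))
(np.float64(-1178.6572970335726), np.float64(-1088.6368016504377))
(np.float64(-1634.4510528085566), np.float64(-1709.8664774185715))
```

View pics/w1.png

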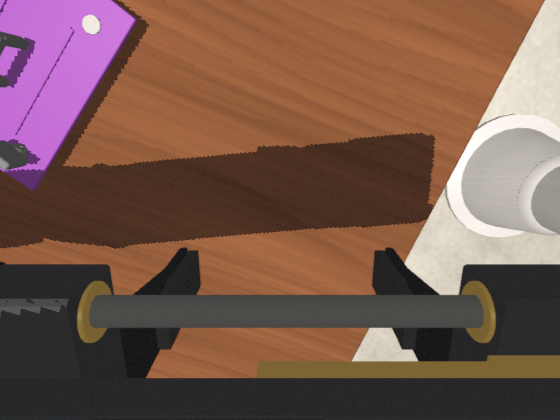

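The wrist view shows only the bench and part of the purple decoy, because the moves were refused: every row needs all six keys. I'm sending them again.

>>> drive_tool(
  rows=[
    {"x":0.124,"y":-0.115,"z":-0.005,"ax":0,"ay":0,"az":0},
    {"x":0.124,"y":-0.115,"z":-0.005,"ax":0,"ay":0,"az":0},
    {"x":0.124,"y":-0.115,"z":-0.005,"ax":0,"ay":0,"az":0},
    {"x":0.124,"y":-0.115,"z":-0.005,"ax":0,"ay":0,"az":0},
    {"x":0.124,"y":-0.115,"z":-0.005,"ax":0,"ay":0,"az":0},
    {"x":0.124,"y":-0.115,"z":-0.005,"ax":0,"ay":0,"az":0},
    {"x":0.124,"y":-0.115,"z":-0.005,"ax":0,"ay":0,"az":0},
    {"x":0.124,"y":-0.115,"z":-0.005,"ax":0,"ay":0,"az":0},
  ],
  gripper=0.4,
  newtons=50,
)

```text
t: 0.97
eef_pos: [0.3468, -0.3359, 0.2477]
ee_rot: [180.0, 0.0, 21.5]
wrist_force: [0.2, 0.3, 0.2]
grip_width: 0.0531
```

>>> drive_tool(
  rows=[
    {"x":0.124,"y":-0.115,"z":-0.005,"ax":0,"ay":0,"az":0},
    {"x":0.124,"y":-0.115,"z":-0.005,"ax":0,"ay":0,"az":0},
    {"x":0.124,"y":-0.115,"z":-0.005,"ax":0,"ay":0,"az":0},
    {"x":0.124,"y":-0.115,"z":-0.005,"ax":0,"ay":0,"az":0},
    {"x":0.124,"y":-0.115,"z":-0.005,"ax":0,"ay":0,"az":0},
    {"x":0.124,"y":-0.115,"z":-0.005,"ax":0,"ay":0,"az":0},
    {"x":0.124,"y":-0.115,"z":-0.005,"ax":0,"ay":0,"az":0},
    {"x":0.124,"y":-0.115,"z":-0.005,"ax":0,"ay":0,"az":0},
  ],
)

```text
t: 1.63
eef_pos: [0.4639, -0.0919, 0.2559]
ee_rot: [180.0, -0.0, 21.5]
wrist_force: [0.7, -0.4, 0.8]
grip_width: 0.052
```

>>> drive_tool(
  rows=[
    {"x":0.124,"y":-0.115,"z":0,"ax":0,"ay":0,"az":0},
    {"x":0.124,"y":-0.115,"z":0,"ax":0,"ay":0,"az":0},
    {"x":0.124,"y":-0.115,"z":0,"ax":0,"ay":0,"az":0},
    {"x":0.124,"y":-0.115,"z":0,"ax":0,"ay":0,"az":0},
    {"x":0.124,"y":-0.115,"z":0,"ax":0,"ay":0,"az":0},
    {"x":0.124,"y":-0.115,"z":0,"ax":0,"ay":0,"az":0},
  ],
)

```text
t: 2.13
eef_pos: [0.5518, 0.0909, 0.2557]
ee_rot: [180.0, -0.0, 21.5]
wrist_force: [0.6, -0.4, 0.5]
grip_width: 0.0521
```

>>> drive_tool(
  rows=[
    {"x":0,"y":0,"z":0,"ax":0,"ay":0,"az":-0.038},
    {"x":0,"y":0,"z":0,"ax":0,"ay":0,"az":-0.038},
    {"x":0,"y":0,"z":0,"ax":0,"ay":0,"az":-0.038},
    {"x":0,"y":0,"z":0,"ax":0,"ay":0,"az":-0.038},
    {"x":0,"y":0,"z":0,"ax":0,"ay":0,"az":-0.038},
    {"x":0,"y":0,"z":0,"ax":0,"ay":0,"az":-0.038},
    {"x":0,"y":0,"z":0,"ax":0,"ay":0,"az":-0.038},
    {"x":0,"y":0,"z":0,"ax":0,"ay":0,"az":-0.038},
  ],
)

```text
t: 2.8
eef_pos: [0.5512, 0.0894, 0.2555]
ee_rot: [180.0, 0.0, 76.6]
wrist_force: [-0.8, -0.5, -0.5]
grip_width: 0.0518
```

>>> drive_tool(
  rows=[
    {"x":0,"y":0,"z":0,"ax":0,"ay":0,"az":-0.038},
    {"x":0,"y":0,"z":0,"ax":0,"ay":0,"az":-0.038},
    {"x":0,"y":0,"z":0,"ax":0,"ay":0,"az":0},
    {"x":0,"y":0,"z":0,"ax":0,"ay":0,"az":0},
  ],
)

```text
t: 3.13
eef_pos: [0.5512, 0.0894, 0.2555]
ee_rot: [-180.0, -0.0, 89.7]
wrist_force: [-0.4, 0.2, 0.0]
grip_width: 0.0522
```

```bash
python3 - <<'E'
from h import *
go([.58,.15,.26],90)
d=cam('wrist'); cv2.imwrite('pics/w2.png',d['frame']); np.save('w2.npy',d['pose']); print(np.round(d['pose'],3).tolist())
for p in ([.6397,.1957,.121],[.4975,.1045,.121],[.5678,.1489,.126]): print(proj(d,p))
E
```

```text
dtool mm [60.8 28.5 -4.5] frac [ 0.3039  0.1423 -0.0225] rows>= 1.6131740413535929
turn [-0.01 -0.   -0.3 ] frac [-0.     -0.     -0.0017]
at [0.5512 0.0894 0.2555] [-179.99   -0.     89.7 ] q [ 27.6  16.1 -49.3  90.6  12.4  79.  -23.3] F [-0.4  0.2  0. ] w 0.0522 t 3.13
[[1.0, -0.006, -0.001, 0.552], [-0.006, -0.958, -0.288, 0.168], [0.001, 0.288, -0.958, 0.401], [0.0, 0.0, 0.0, 1.0]]
(np.float64(405.93481981526656), np.float64(61.73584571529963))
(np.float64(219.01624608039737), np.float64(184.96152126699317))
(np.float64(307.2693628037916), np.float64(128.38946222696256))
```

View pics/w2.png

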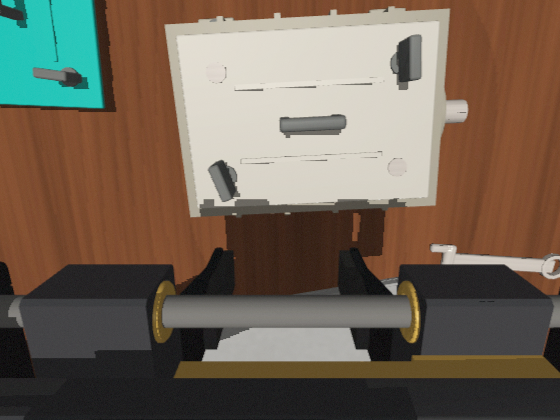

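The wrist view is clear. The flat plugs are at (216,73) and (397,167), wing a's top at about (412,57), wing b's at about (221,180), and the handle at (313,123). The plugs lie at plate height, so they give the cover pose accurately.

```bash
python3 - <<'E'
from h import *
f=cv2.imread('pics/w2.png'); d=cam('wrist')
hsv=cv2.cvtColor(f,cv2.COLOR_BGR2HSV).astype(int); b,g,r=[f[...,i].astype(int) for i in range(3)]
def cen(u,v,R=16):
    m=np.zeros(g.shape,np.uint8); s=np.s_[v-R:v+R,u-R:u+R]; pk=(r-b)[s]; 
    bg=np.median(f[s].reshape(-1,3),0); m[s]=np.abs(f[s]-bg).sum(2)>18
    k,l,st,c=cv2.connectedComponentsWithStats(cv2.morphologyEx(m,3,np.ones((3,3)))); i=1+np.argmax(st[1:,4]); x,y,w,h,_=st[i]; return (x+(w-1)/2,y+(h-1)/2,w,h)
p1=cen(216,73);p2=cen(397,167); print(p1,p2)
A=onz(d,*p1[:2],.096);B=onz(d,*p2[:2],.096); c=(A+B)/2; v=B-A
yaw=np.degrees(np.arctan2(v[1],v[0]))+np.degrees(np.arctan2(84,148)); print(c,np.linalg.norm(v)*1e3,'want',np.hypot(148,84),'yaw',yaw)
t=np.radians(yaw);R=np.array([[np.cos(t),-np.sin(t)],[np.sin(t),np.cos(t)]])
for s in(1,-1): 
    q=c[:2]+R@(np.array([74,42])*s/1e3); print('screw',q,'pix of top',proj(d,[*q,.130]))
print('handle pix',proj(d,[*c[:2],.132]))
x=f[20:210,195:430]; o=np.zeros((560,800,3),np.uint8)
A1=cv2.resize(f[25:95,375:435],(480,560),interpolation=cv2.INTER_CUBIC);B1=cv2.resize(f[145:215,195:255],(480,560),interpolation=cv2.INTER_CUBIC)
o[:,:400]=A1[:,40:440];o[:,400:]=B1[:,40:440]; cv2.imwrite('pics/c2.png',o)
E
```

```text
(np.float64(219.0), np.float64(75.0), np.int32(15), np.int32(17)) (np.float64(396.5), np.float64(167.0), np.int32(20), np.int32(19))
[0.57267501 0.15149745 0.096     ] 167.025958656806 want 170.1763790894612 yaw 2.656911088625261
screw [0.64464854 0.19688259] pix of top (np.float64(417.12937309192745), np.float64(58.42310817054053))
screw [0.50070147 0.10611231] pix of top (np.float64(220.8992644346891), np.float64(185.51997051652307))
handle pix (np.float64(314.3265716670157), np.float64(125.3068797295519))
```

View pics/c2.png

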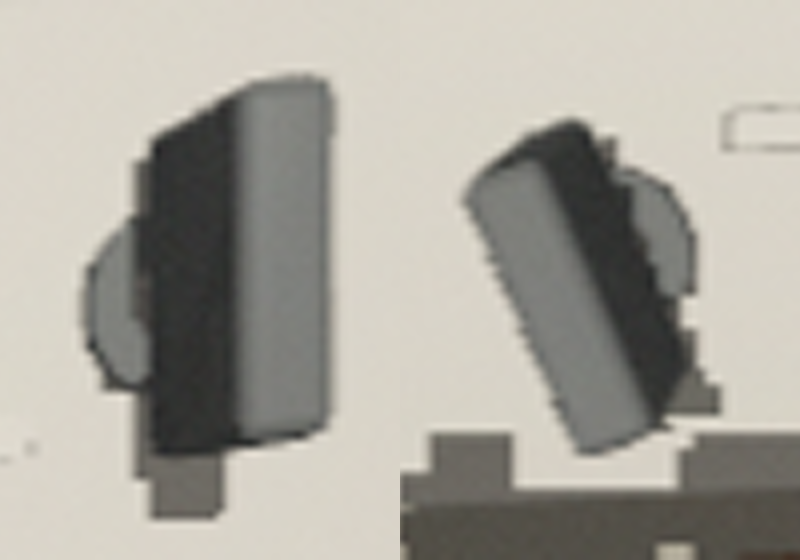

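The crop shows wing a's top face running from (415.7,35.6) to (415.2,79) in the full image, and wing b's from (212.6,167.5) to (227.1,199).

```bash
python3 - <<'E'
from h import *
d=cam('wrist')
for n,p,q in(('a',(415.7,35.6),(415.25,79)),('b',(212.6,167.5),(227.1,199))):
    P=onz(d,*p,.13);Q=onz(d,*q,.13); v=P-Q; print(n,(P+Q)/2,np.linalg.norm(v),np.degrees(np.arctan2(v[1],v[0])))
for u,v in((280,118),(346,115)): print(onz(d,u,v,.132))
go([.644,.1975,.16],90.5); go([.644,.1975,.120],90.5)
E
```

```text
a [0.6433835  0.19747473 0.13      ] 0.028440355480873526 94.99895008697347
b [0.50004983 0.10775959 0.13      ] 0.0269570229341166 111.27886926854843
[0.54739386 0.15692322 0.132     ]
[0.59569966 0.15873741 0.132     ]
dtool mm [108.4  92.3  95.6] frac [0.5419 0.4615 0.4778] rows>= 4.111671587511739
turn [ 0.01  0.01 -0.75] frac [ 0.      0.     -0.0042]
at [0.5512 0.0895 0.2556] [1.7999e+02 1.0000e-02 8.9750e+01] q [ 27.5  16.1 -49.3  90.6  12.4  79.  -23.3] F [0.1 0.4 0.3] w 0.0525 t 3.28
dtool mm [108.4  92.3 135.6] frac [0.542  0.4615 0.6778] rows>= 4.714056997786027
turn [ 0.01  0.01 -0.75] frac [ 0.      0.     -0.0042]
at [0.5512 0.0895 0.2556] [1.7999e+02 1.0000e-02 8.9750e+01] q [ 27.5  16.1 -49.3  90.6  12.4  79.  -23.3] F [0.1 0.4 0.3] w 0.0525 t 3.28
```

>>> drive_tool(
  rows=[
    {"x":0.09,"y":0.0766,"z":0.08,"ax":0,"ay":0,"az":0},
    {"x":0.09,"y":0.0766,"z":0.08,"ax":0,"ay":0,"az":0},
    {"x":0.09,"y":0.0766,"z":0.08,"ax":0,"ay":0,"az":0},
    {"x":0.09,"y":0.0766,"z":0.08,"ax":0,"ay":0,"az":0},
    {"x":0.09,"y":0.0766,"z":0.08,"ax":0,"ay":0,"az":0},
    {"x":0.09,"y":0.0766,"z":0.08,"ax":0,"ay":0,"az":0},
    {"x":0,"y":0,"z":0,"ax":0,"ay":0,"az":-0.029},
    {"x":0,"y":0,"z":0,"ax":0,"ay":0,"az":0},
  ],
)

```text
t: 3.95
eef_pos: [0.6427, 0.1988, 0.1577]
ee_rot: [-179.8, -0.0, 95.4]
wrist_force: [0.1, -0.9, 0.1]
grip_width: 0.0524
```

```bash
python3 - <<'E'
from h import *
go([.6435,.1973,.120],95)
d=cam('wrist'); cv2.imwrite('pics/w3.png',d['frame'])
E
```

```text
dtool mm [-1.6  0.7 37.7] frac [-0.0078  0.0037  0.1887] rows>= 0.9058409815758095
turn [-0.16 -0.03  0.39] frac [-0.0009 -0.0001  0.0021]
at [0.6427 0.1988 0.1577] [-1.7984e+02 -3.0000e-02  9.5390e+01] q [ 10.2  35.5 -46.2  79.4  25.6  75.9 -31.5] F [ 0.1 -0.9  0.1] w 0.0524 t 3.95
```

View pics/w3.png

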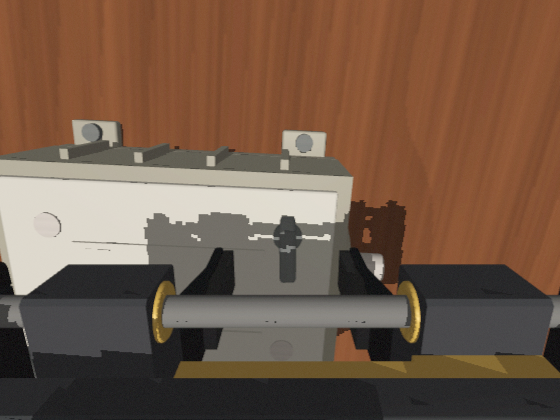

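The wing sits centred between the fingers at (287,250), so I go down and grip.

>>> drive_tool(
  rows=[
    {"x":-0.0014,"y":0.0006,"z":0.0315,"ax":0,"ay":0,"az":0},
    {"x":-0.0014,"y":0.0006,"z":0.0315,"ax":0,"ay":0,"az":0},
    {"x":-0.0014,"y":0.0006,"z":0.0315,"ax":0,"ay":0,"az":0},
    {"x":-0.0014,"y":0.0006,"z":0.0315,"ax":0,"ay":0,"az":0},
    {"x":-0.0014,"y":0.0006,"z":0.0315,"ax":0,"ay":0,"az":0},
    {"x":-0.0014,"y":0.0006,"z":0.0315,"ax":0,"ay":0,"az":0},
    {"x":0,"y":0,"z":0,"ax":0,"ay":0,"az":0},
  ],
)

```text
t: 4.58
eef_pos: [0.6436, 0.1952, 0.12]
ee_rot: [-179.9, 0.0, 95.1]
wrist_force: [0.2, 0.2, -0.7]
grip_width: 0.052
```

>>> drive_tool(
  rows=[
    {"x":0,"y":0,"z":0,"ax":0,"ay":0,"az":0},
    {"x":0,"y":0,"z":0,"ax":0,"ay":0,"az":0},
    {"x":0,"y":0,"z":0,"ax":0,"ay":0,"az":0},
    {"x":0,"y":0,"z":0,"ax":0,"ay":0,"az":0},
    {"x":0,"y":0,"z":0,"ax":0,"ay":0,"az":0},
    {"x":0,"y":0,"z":0,"ax":0,"ay":0,"az":0},
  ],
  gripper=1,
  newtons=50,
)

```text
t: 5.08
eef_pos: [0.6442, 0.1959, 0.1219]
ee_rot: [180.0, 0.0, 95.2]
wrist_force: [-0.2, -0.1, -1.1]
grip_width: 0.0201
```

```bash
python3 - <<'E'
from h import *
go([.6435,.1973,.120],95); print(env.get_state()['wrist_torque'])
E
```

```text
dtool mm [ 1.5 -0.6  1.9] frac [ 0.0074 -0.0029  0.0097] rows>= 0.06002153582180137
turn [0.02 0.   0.15] frac [0.0001 0.     0.0008]
at [0.6442 0.1959 0.1219] [179.98   0.    95.15] q [ 10.2  37.2 -45.4  81.6  26.8  72.3 -32.3] F [-0.2 -0.1 -1.1] w 0.0201 t 5.08
[-0.01625525 -0.11044529 -0.00814066]
```

>>> drive_tool(
  rows=[
    {"x":0.007,"y":0,"z":0.006,"ax":0,"ay":0,"az":0},
    {"x":0,"y":0,"z":0,"ax":0,"ay":0,"az":0},
    {"x":0,"y":0,"z":0,"ax":0,"ay":0,"az":0},
    {"x":0,"y":0,"z":0,"ax":0,"ay":0,"az":0},
    {"x":0,"y":0,"z":0,"ax":0,"ay":0,"az":0},
  ],
)

```text
t: 5.5
eef_pos: [0.6439, 0.1973, 0.1204]
ee_rot: [-180.0, -0.0, 95.2]
wrist_force: [-0.3, 0.1, -0.7]
grip_width: 0.0083
```

>>> drive_tool(
  rows=[
    {"x":0,"y":0,"z":0,"ax":0,"ay":0,"az":-0.035},
    {"x":0,"y":0,"z":0,"ax":0,"ay":0,"az":-0.035},
  ],
)

```text
t: 5.67
eef_pos: [0.6438, 0.1977, 0.1204]
ee_rot: [-180.0, -0.0, 108.0]
wrist_force: [1.3, 2.2, -2.8]
grip_width: 0.0086
```

```bash
python3 - <<'E'
from h import *
go([.6435,.1973,.120],95); print(env.get_state()['wrist_torque'])
E
```

```text
dtool mm [-0.3 -0.4  0.4] frac [-0.0015 -0.002   0.0022] rows>= 0.016165409057161507
turn [-1.000e-02 -3.000e-02  1.301e+01] frac [-0.     -0.0002  0.0723]
at [0.6438 0.1977 0.1204] [-1.8000e+02 -3.0000e-02  1.0801e+02] q [ 11.4  38.2 -47.7  81.5  28.5  72.8 -20.6] F [ 1.3  2.2 -2.8] w 0.0086 t 5.67
[ 0.53586144 -0.09143817 -0.29133359]
```

>>> drive_tool(
  rows=[
    {"x":0,"y":0,"z":0,"ax":0,"ay":0,"az":-0.036},
    {"x":0,"y":0,"z":0,"ax":0,"ay":0,"az":-0.036},
    {"x":0,"y":0,"z":0,"ax":0,"ay":0,"az":-0.036},
    {"x":0,"y":0,"z":0,"ax":0,"ay":0,"az":-0.036},
    {"x":0,"y":0,"z":0,"ax":0,"ay":0,"az":-0.036},
    {"x":0,"y":0,"z":0,"ax":0,"ay":0,"az":-0.036},
    {"x":0,"y":0,"z":0,"ax":0,"ay":0,"az":-0.036},
    {"x":0,"y":0,"z":0,"ax":0,"ay":0,"az":-0.036},
  ],
)

```text
t: 6.33
eef_pos: [0.6444, 0.1988, 0.1209]
ee_rot: [179.8, 0.0, 159.9]
wrist_force: [3.6, 7.1, -2.8]
grip_width: 0.009
```

>>> drive_tool(
  rows=[
    {"x":0,"y":0,"z":0,"ax":0,"ay":0,"az":-0.036},
    {"x":0,"y":0,"z":0,"ax":0,"ay":0,"az":-0.036},
    {"x":0,"y":0,"z":0,"ax":0,"ay":0,"az":-0.036},
    {"x":0,"y":0,"z":0,"ax":0,"ay":0,"az":-0.036},
    {"x":0,"y":0,"z":0,"ax":0,"ay":0,"az":-0.036},
    {"x":0,"y":0,"z":0,"ax":0,"ay":0,"az":-0.036},
  ],
)

```text
t: 6.83
eef_pos: [0.6445, 0.1996, 0.1212]
ee_rot: [179.8, 0.2, -161.2]
wrist_force: [4.1, 8.4, -3.2]
grip_width: 0.009
```

```bash
python3 - <<'E'
from h import *
go([.6435,.1973,.120],180); print(env.get_state()['wrist_torque'])
E
```

```text
dtool mm [ 1.7 -1.9  1.2] frac [ 0.0086 -0.0094  0.0058] rows>= 0.06712639434157186
turn [ 0.23  0.16 18.83] frac [0.0013 0.0009 0.1046]
at [0.6445 0.1996 0.1212] [ 179.8     0.2  -161.17] q [ 19.4  45.7 -63.6  81.   40.8  77.9  63.6] F [ 4.1  8.4 -3.2] w 0.009 t 6.83
[ 2.19758912 -0.9599951  -0.28428467]
```

>>> drive_tool(
  rows=[
    {"x":0.007,"y":-0.008,"z":0.004,"ax":0,"ay":0,"az":-0.036},
    {"x":0,"y":0,"z":0,"ax":0,"ay":0,"az":-0.036},
    {"x":0,"y":0,"z":0,"ax":0,"ay":0,"az":-0.036},
    {"x":0,"y":0,"z":0,"ax":0,"ay":0,"az":-0.036},
  ],
)

```text
t: 7.17
eef_pos: [0.6443, 0.1997, 0.1214]
ee_rot: [179.9, 0.5, -135.2]
wrist_force: [7.5, 14.8, -1.4]
grip_width: 0.0084
```

```bash
python3 - <<'E'
from h import *
go([.6435,.1973,.120],-85); print(env.get_state()['wrist_torque'])
E
```

```text
dtool mm [ 2.3 -1.1  1.4] frac [ 0.0114 -0.0057  0.0069] rows>= 0.06943630772843676
turn [ -0.09   0.55 -50.19] frac [-0.0005  0.0031 -0.2788]
at [0.6443 0.1997 0.1214] [ 179.85    0.52 -135.19] q [ 21.4  48.1 -67.9  81.1  44.3  79.5  87.8] F [ 7.5 14.8 -1.4] w 0.0084 t 7.17
[ 3.5530014  -1.71678431 -0.33505571]
```

The side force pattern says the axis is about 2 mm further in +y. I'll let go, turn back half a turn and regrip with the centre corrected.

>>> drive_tool(
  rows=[
    {"x":0,"y":0,"z":0,"ax":0,"ay":0,"az":0},
    {"x":0,"y":0,"z":0,"ax":0,"ay":0,"az":0},
    {"x":0,"y":0,"z":0,"ax":0,"ay":0,"az":0},
    {"x":0,"y":0,"z":0,"ax":0,"ay":0,"az":0},
    {"x":0,"y":0,"z":0,"ax":0,"ay":0,"az":0},
    {"x":0,"y":0,"z":0,"ax":0,"ay":0,"az":0},
    {"x":0,"y":0,"z":0,"ax":0,"ay":0,"az":0},
  ],
  gripper=0.45,
)

```text
t: 7.75
eef_pos: [0.6432, 0.1951, 0.1198]
ee_rot: [-180.0, -0.0, -135.6]
wrist_force: [-0.9, -0.3, 0.6]
grip_width: 0.045
```

```bash
python3 - <<'E'
from h import *
go([.644,.199,.120],-135.2)
E
```

```text
dtool mm [-3.3  2.3 -0.2] frac [-0.0166  0.0113 -0.0012] rows>= 0.09666760302902125
turn [-0.02 -0.01 -0.43] frac [-0.0001 -0.0001 -0.0024]
at [0.6432 0.1951 0.1198] [-1.7998e+02 -1.0000e-02 -1.3563e+02] q [ 21.5  48.1 -67.7  81.2  44.4  79.8  87.6] F [-0.9 -0.3  0.6] w 0.045 t 7.75
```

>>> drive_tool(
  rows=[
    {"x":-0.0166,"y":0.0113,"z":0,"ax":0,"ay":0,"az":0},
    {"x":0,"y":0,"z":0,"ax":0,"ay":0,"az":0.038},
    {"x":0,"y":0,"z":0,"ax":0,"ay":0,"az":0.038},
    {"x":0,"y":0,"z":0,"ax":0,"ay":0,"az":0.038},
    {"x":0,"y":0,"z":0,"ax":0,"ay":0,"az":0.038},
    {"x":0,"y":0,"z":0,"ax":0,"ay":0,"az":0.038},
    {"x":0,"y":0,"z":0,"ax":0,"ay":0,"az":0.038},
    {"x":0,"y":0,"z":0,"ax":0,"ay":0,"az":0.038},
  ],
)

```text
t: 8.42
eef_pos: [0.6439, 0.1995, 0.1198]
ee_rot: [-180.0, 0.0, 176.2]
wrist_force: [0.1, 0.0, -1.5]
grip_width: 0.0477
```

>>> drive_tool(
  rows=[
    {"x":0,"y":0,"z":0,"ax":0,"ay":0,"az":0.038},
    {"x":0,"y":0,"z":0,"ax":0,"ay":0,"az":0.038},
    {"x":0,"y":0,"z":0,"ax":0,"ay":0,"az":0.038},
    {"x":0,"y":0,"z":0,"ax":0,"ay":0,"az":0.038},
    {"x":0,"y":0,"z":0,"ax":0,"ay":0,"az":0.038},
    {"x":0,"y":0,"z":0,"ax":0,"ay":0,"az":0.038},
    {"x":0,"y":0,"z":0,"ax":0,"ay":0,"az":0.038},
    {"x":0,"y":0,"z":0,"ax":0,"ay":0,"az":0.038},
  ],
)

```text
t: 9.08
eef_pos: [0.6439, 0.1996, 0.1198]
ee_rot: [180.0, 0.0, 121.5]
wrist_force: [-0.0, 0.5, 0.3]
grip_width: 0.048
```

>>> drive_tool(
  rows=[
    {"x":0,"y":0,"z":0,"ax":0,"ay":0,"az":0.038},
    {"x":0,"y":0,"z":0,"ax":0,"ay":0,"az":0.038},
    {"x":0,"y":0,"z":0,"ax":0,"ay":0,"az":0.038},
    {"x":0,"y":0,"z":0,"ax":0,"ay":0,"az":0.038},
    {"x":0,"y":0,"z":0,"ax":0,"ay":0,"az":0.038},
    {"x":0,"y":0,"z":0,"ax":0,"ay":0,"az":0.038},
    {"x":0,"y":0,"z":0,"ax":0,"ay":0,"az":0.038},
    {"x":0,"y":0,"z":0,"ax":0,"ay":0,"az":0.038},
  ],
)

```text
t: 9.75
eef_pos: [0.6439, 0.1997, 0.1198]
ee_rot: [-180.0, -0.0, 66.8]
wrist_force: [-0.5, -0.7, -1.1]
grip_width: 0.048
```

>>> drive_tool(
  rows=[
    {"x":0,"y":0,"z":0,"ax":0,"ay":0,"az":0.038},
    {"x":0,"y":0,"z":0,"ax":0,"ay":0,"az":0.038},
    {"x":0,"y":0,"z":0,"ax":0,"ay":0,"az":0.038},
    {"x":0,"y":0,"z":0,"ax":0,"ay":0,"az":0.016},
    {"x":0,"y":0,"z":0,"ax":0,"ay":0,"az":0},
  ],
)

```text
t: 10.17
eef_pos: [0.6438, 0.1997, 0.1198]
ee_rot: [180.0, -0.0, 43.6]
wrist_force: [-0.7, 0.4, -0.2]
grip_width: 0.048
```

```bash
python3 - <<'E'
from h import *
go([.6438,.199,.120],44.5)
d=cam('wrist'); cv2.imwrite('pics/w4.png',d['frame'][150:])
E
```

```text
dtool mm [-0.5  0.5 -0.2] frac [-0.0027  0.0025 -0.0008] rows>= 0.018238995382850887
turn [ 0.02 -0.   -0.93] frac [ 0.0001 -0.     -0.0052]
at [0.6438 0.1997 0.1198] [179.98  -0.    43.57] q [  3.9  34.5 -35.8  81.9  20.6  70.3 -80.6] F [-0.7  0.4 -0.2] w 0.048 t 10.17
```

View pics/w4.png

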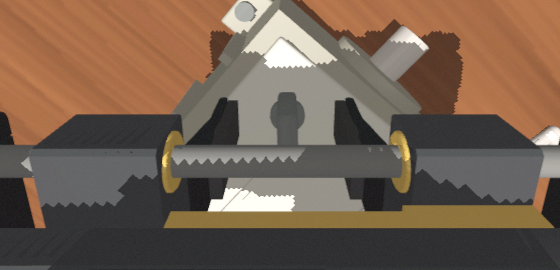

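The wing stands upright, centred between the fingers at crop (287,120), so I close and turn on to the stop.

>>> drive_tool(
  rows=[
    {"x":0,"y":0,"z":0,"ax":0,"ay":0,"az":0},
    {"x":0,"y":0,"z":0,"ax":0,"ay":0,"az":0},
    {"x":0,"y":0,"z":0,"ax":0,"ay":0,"az":0},
    {"x":0,"y":0,"z":0,"ax":0,"ay":0,"az":0},
    {"x":0,"y":0,"z":0,"ax":0,"ay":0,"az":0},
    {"x":0,"y":0,"z":0,"ax":0,"ay":0,"az":0},
    {"x":0,"y":0,"z":0,"ax":0,"ay":0,"az":0},
    {"x":0,"y":0,"z":0,"ax":0,"ay":0,"az":0},
  ],
  gripper=1,
  newtons=50,
)

```text
t: 10.88
eef_pos: [0.6441, 0.1991, 0.1197]
ee_rot: [180.0, -0.0, 43.7]
wrist_force: [0.7, -0.2, 0.2]
grip_width: 0.0087
```

>>> drive_tool(
  rows=[
    {"x":0,"y":0,"z":0,"ax":0,"ay":0,"az":0},
    {"x":0,"y":0,"z":0,"ax":0,"ay":0,"az":0},
    {"x":0,"y":0,"z":0,"ax":0,"ay":0,"az":-0.033},
    {"x":0,"y":0,"z":0,"ax":0,"ay":0,"az":-0.033},
    {"x":0,"y":0,"z":0,"ax":0,"ay":0,"az":-0.033},
    {"x":0,"y":0,"z":0,"ax":0,"ay":0,"az":-0.033},
  ],
)

```text
t: 11.38
eef_pos: [0.6437, 0.1994, 0.1197]
ee_rot: [-180.0, -0.0, 67.7]
wrist_force: [-0.3, -0.2, -0.7]
grip_width: 0.0086
```

```bash
python3 - <<'E'
from h import *
go([.6438,.199,.120],44.5); print(env.get_state()['wrist_torque'])
E
```

```text
dtool mm [-0.4  0.2 -0.3] frac [-0.0019  0.0011 -0.0014] rows>= 0.01245973390743184
turn [-0.03 -0.   23.2 ] frac [-0.0002 -0.      0.1289]
at [0.6437 0.1994 0.1197] [-1.7997e+02 -1.0000e-02  6.7700e+01] q [  6.8  35.7 -40.3  81.7  23.5  71.1 -58.1] F [-0.3 -0.2 -0.7] w 0.0086 t 11.38
[ 0.12274263  0.11536761 -0.30317471]
```

Almost no side force now. Turning on toward the stop.

>>> drive_tool(
  rows=[
    {"x":0,"y":0,"z":0,"ax":0,"ay":0,"az":-0.033},
    {"x":0,"y":0,"z":0,"ax":0,"ay":0,"az":-0.033},
  ],
)

```text
t: 11.55
eef_pos: [0.6437, 0.1995, 0.1197]
ee_rot: [-180.0, -0.0, 79.6]
wrist_force: [-0.9, -0.1, 0.0]
grip_width: 0.0086
```

```bash
python3 - <<'E'
from h import *
go([.6438,.199,.120],44.5); print(env.get_state()['wrist_torque'])
E
```

```text
dtool mm [-0.5  0.2 -0.3] frac [-0.0023  0.0011 -0.0014] rows>= 0.013834269961068723
turn [-0.04 -0.   35.09] frac [-0.0002 -0.      0.1949]
at [0.6437 0.1995 0.1197] [-1.7996e+02 -1.0000e-02  7.9590e+01] q [  8.1  36.4 -42.5  81.6  25.   71.6 -47.1] F [-0.9 -0.1  0. ] w 0.0086 t 11.55
[ 0.15035765  0.19622602 -0.33549617]
```

>>> drive_tool(
  rows=[
    {"x":0,"y":0,"z":0,"ax":0,"ay":0,"az":-0.033},
    {"x":0,"y":0,"z":0,"ax":0,"ay":0,"az":-0.02},
  ],
)

```text
t: 11.72
eef_pos: [0.6436, 0.1995, 0.1197]
ee_rot: [-180.0, -0.0, 89.2]
wrist_force: [-1.3, 0.9, 1.2]
grip_width: 0.0085
```

```bash
python3 - <<'E'
from h import *
go([.6438,.199,.120],44.5); print(env.get_state()['wrist_torque'])
E
```

```text
dtool mm [-0.5  0.2 -0.3] frac [-0.0024  0.0009 -0.0013] rows>= 0.013736289234860184
turn [-5.000e-02 -1.000e-02  4.466e+01] frac [-0.0003 -0.      0.2481]
at [0.6436 0.1995 0.1197] [-1.7996e+02 -2.0000e-02  8.9160e+01] q [  9.2  37.  -44.3  81.6  26.2  72.  -38.2] F [-1.3  0.9  1.2] w 0.0085 t 11.72
[ 0.09880195  0.29008527 -0.31113451]
```

>>> drive_tool(
  rows=[
    {"x":0,"y":0,"z":0,"ax":0,"ay":0,"az":-0.02},
    {"x":0,"y":0,"z":0,"ax":0,"ay":0,"az":-0.02},
  ],
)

```text
t: 11.88
eef_pos: [0.6435, 0.1995, 0.1197]
ee_rot: [-180.0, -0.0, 96.2]
wrist_force: [-2.1, 0.7, 0.1]
grip_width: 0.008
```

```bash
python3 - <<'E'
from h import *
go([.6438,.199,.120],44.5); print(env.get_state()['wrist_torque'])
E
```

```text
dtool mm [-0.5  0.2 -0.3] frac [-0.0026  0.001  -0.0014] rows>= 0.015173438394419054
turn [-0.06 -0.   51.72] frac [-0.0003 -0.      0.2873]
at [0.6435 0.1995 0.1197] [-1.7995e+02 -3.0000e-02  9.6220e+01] q [  9.9  37.5 -45.6  81.5  27.1  72.3 -31.7] F [-2.1  0.7  0.1] w 0.008 t 11.88
[ 0.12957089  0.33361368 -0.30301192]
```

>>> drive_tool(
  rows=[
    {"x":0,"y":0,"z":0,"ax":0,"ay":0,"az":-0.02},
    {"x":0,"y":0,"z":0,"ax":0,"ay":0,"az":-0.01},
  ],
)

```text
t: 12.05
eef_pos: [0.6434, 0.1999, 0.1198]
ee_rot: [-179.9, -0.1, 101.6]
wrist_force: [-2.9, 3.4, 0.7]
grip_width: 0.009
```

```bash
python3 - <<'E'
from h import *
go([.6438,.199,.120],44.5); print(env.get_state()['wrist_torque'])
E
```

```text
dtool mm [-1.   0.2 -0.3] frac [-0.005   0.0012 -0.0013] rows>= 0.02551421109998765
turn [-9.000e-02 -4.000e-02  5.712e+01] frac [-5.000e-04 -2.000e-04  3.173e-01]
at [0.6434 0.1999 0.1198] [-1.7994e+02 -8.0000e-02  1.0162e+02] q [ 10.5  37.9 -46.6  81.5  27.7  72.5 -26.7] F [-2.9  3.4  0.7] w 0.009 t 12.05
[ 0.67593955  0.59654885 -0.93088053]
```

Torque jumped from 0.30 to 0.93 N m after about 188 deg of turning, so screw a is at its loose stop. I open, lift and go over to b.

>>> drive_tool(
  rows=[
    {"x":0,"y":0,"z":0,"ax":0,"ay":0,"az":0},
    {"x":0,"y":0,"z":0,"ax":0,"ay":0,"az":0},
    {"x":0,"y":0,"z":0,"ax":0,"ay":0,"az":0},
    {"x":0,"y":0,"z":0,"ax":0,"ay":0,"az":0},
    {"x":0,"y":0,"z":-0.07,"ax":0,"ay":0,"az":0},
    {"x":0,"y":0,"z":-0.09,"ax":0,"ay":0,"az":0},
    {"x":0,"y":0,"z":-0.09,"ax":0,"ay":0,"az":0},
    {"x":0,"y":0,"z":0,"ax":0,"ay":0,"az":0},
  ],
  gripper=0.45,
)

```text
t: 12.72
eef_pos: [0.6455, 0.2002, 0.1749]
ee_rot: [179.7, -0.0, 101.4]
wrist_force: [0.6, 0.2, 0.1]
grip_width: 0.0461
```

```bash
python3 - <<'E'
from h import *
go([.5,.1093,.17],111.3)
E
```

```text
dtool mm [ -60.3 -160.6    3.9] frac [-0.3014 -0.8032  0.0195] rows>= 4.11572616909329
turn [ 0.34 -0.02 -9.87] frac [ 0.0019 -0.0001 -0.0548]
at [0.6455 0.2002 0.1749] [ 1.7967e+02 -5.0000e-02  1.0143e+02] q [ 10.8  35.3 -47.7  78.2  26.   77.3 -25.6] F [0.6 0.2 0.1] w 0.0461 t 12.72
```

>>> drive_tool(
  rows=[
    {"x":-0.0502,"y":-0.1338,"z":0,"ax":0,"ay":0,"az":0},
    {"x":-0.0502,"y":-0.1338,"z":0,"ax":0,"ay":0,"az":0},
    {"x":-0.0502,"y":-0.1338,"z":0,"ax":0,"ay":0,"az":0},
    {"x":-0.0502,"y":-0.1338,"z":0,"ax":0,"ay":0,"az":0},
    {"x":-0.0502,"y":-0.1338,"z":0,"ax":0,"ay":0,"az":0},
    {"x":-0.0502,"y":-0.1338,"z":0,"ax":0,"ay":0,"az":-0.0274},
    {"x":0,"y":0,"z":0,"ax":0,"ay":0,"az":-0.0274},
    {"x":0,"y":0,"z":0,"ax":0,"ay":0,"az":0},
  ],
)

```text
t: 13.38
eef_pos: [0.4981, 0.1069, 0.1704]
ee_rot: [180.0, 0.2, 111.4]
wrist_force: [0.3, 0.5, 0.4]
grip_width: 0.0476
```

```bash
python3 - <<'E'
from h import *
go([.5,.1093,.12],111.3)
d=cam('wrist'); cv2.imwrite('pics/w5.png',d['frame'])
E
```

```text
dtool mm [ 1.7  2.6 50.4] frac [0.0084 0.0131 0.2518] rows>= 1.2100069418582615
turn [0.01 0.15 0.14] frac [0.0001 0.0008 0.0008]
at [0.4981 0.1069 0.1704] [1.7999e+02 1.5000e-01 1.1144e+02] q [ 33.   14.9 -56.4 103.9  13.5  68.3  -6.2] F [0.3 0.5 0.4] w 0.0476 t 13.38
```

View pics/w5.png

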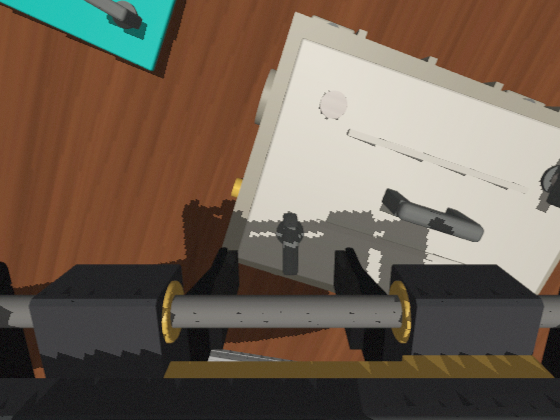

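Wing b is at about (290,245), upright in the view and between the fingers. I'll check its sideways offset in numbers.

```bash
python3 - <<'E'
from h import *
d=cam('wrist'); s=env.get_state(); y=np.radians(s['ee_rot'][2]); tx=np.array([np.cos(y),np.sin(y)]);ty=np.array([np.sin(y),-np.cos(y)])
f=cv2.imread('pics/w5.png'); g=f.max(2); print(g[265,275:305], g[240,270:310])
for u in (282,290,298):
    p=onz(d,u,262,.13)[:2]-s['eef_pos'][:2]; print(u,p@tx*1e3,p@ty*1e3)
for u in (282,290,298):
    print(proj(d,[*(s['eef_pos'][:2]),.13]))
    break
E
```

```text
[103 102 105 102 105 105 105  85  58  51  53  55  56  57  57  57  55  56
  55  55  51  53  51  87 104 105 102 103 104 103] [104 105 104 106 104 104 104 106  91  66  54  56  53  50  55  52  54  58
  59  57  54  53  55  56  53  53  53  53  50  53  58  80  98 104 104 104
 105 105 105 104]
282 -9.42331564810804 -3.098569561743007
290 -9.42892523361946 1.4725170293356187
298 -9.434535319117973 6.044011045214051
(np.float64(287.4371279057015), np.float64(246.7094061211874))
```

>>> drive_tool(
  rows=[
    {"x":0.0085,"y":0.009,"z":0.036,"ax":0,"ay":0,"az":0},
    {"x":0,"y":0,"z":0.036,"ax":0,"ay":0,"az":0},
    {"x":0,"y":0,"z":0.036,"ax":0,"ay":0,"az":0},
    {"x":0,"y":0,"z":0.036,"ax":0,"ay":0,"az":0},
    {"x":0,"y":0,"z":0.036,"ax":0,"ay":0,"az":0},
    {"x":0,"y":0,"z":0.036,"ax":0,"ay":0,"az":0},
    {"x":0,"y":0,"z":0.036,"ax":0,"ay":0,"az":0},
    {"x":0,"y":0,"z":0,"ax":0,"ay":0,"az":0},
  ],
)

```text
t: 14.15
eef_pos: [0.4988, 0.1103, 0.1177]
ee_rot: [-179.9, -0.0, 111.3]
wrist_force: [-0.4, -0.1, -0.1]
grip_width: 0.0481
```

```bash
python3 - <<'E'
from h import *
go([.5,.1093,.12],111.3)
E
```

```text
dtool mm [-1.3  0.7 -2.3] frac [-0.0067  0.0035 -0.0116] rows>= 0.06649537466017673
turn [-0.11 -0.04  0.01] frac [-0.0006 -0.0002  0.0001]
at [0.4988 0.1103 0.1177] [-1.7989e+02 -4.0000e-02  1.1131e+02] q [ 30.3  19.2 -54.7 106.8  17.5  63.   -9.7] F [-0.4 -0.1 -0.1] w 0.0481 t 14.15
```

Correct that small offset, then close.

>>> drive_tool(
  rows=[
    {"x":-0.006,"y":0.002,"z":-0.012,"ax":0,"ay":0,"az":0},
    {"x":0,"y":0,"z":0,"ax":0,"ay":0,"az":0},
    {"x":0,"y":0,"z":0,"ax":0,"ay":0,"az":0},
    {"x":0,"y":0,"z":0,"ax":0,"ay":0,"az":0},
    {"x":0,"y":0,"z":0,"ax":0,"ay":0,"az":0},
    {"x":0,"y":0,"z":0,"ax":0,"ay":0,"az":0},
    {"x":0,"y":0,"z":0,"ax":0,"ay":0,"az":0},
    {"x":0,"y":0,"z":0,"ax":0,"ay":0,"az":0},
  ],
  gripper=1,
  newtons=50,
)

```text
t: 14.82
eef_pos: [0.5004, 0.1095, 0.1218]
ee_rot: [-180.0, 0.0, 111.3]
wrist_force: [-1.7, -1.2, 2.2]
grip_width: 0.0083
```

>>> drive_tool(
  rows=[
    {"x":0,"y":0,"z":0,"ax":0,"ay":0,"az":0},
    {"x":0,"y":0,"z":0,"ax":0,"ay":0,"az":0},
  ],
)

```text
t: 14.98
eef_pos: [0.5004, 0.1094, 0.1218]
ee_rot: [-180.0, 0.0, 111.3]
wrist_force: [-2.7, -1.3, 2.3]
grip_width: 0.0086
```

```bash
python3 - <<'E'
from h import *
go([.5,.1093,.12],111.3);print(env.get_state()['wrist_torque'])
E
```

```text
dtool mm [ 0.  -0.4  1.8] frac [ 0.     -0.0019  0.0089] rows>= 0.0438757734633295
turn [-0.02  0.01  0.01] frac [-0.0001  0.0001  0.0001]
at [0.5004 0.1094 0.1218] [-1.7998e+02  1.0000e-02  1.1131e+02] q [ 30.5  19.  -54.7 106.5  17.3  63.4  -9.4] F [-2.7 -1.3  2.3] w 0.0086 t 14.98
[-0.20146019  0.30057631 -0.01153827]
```

>>> drive_tool(
  rows=[
    {"x":0,"y":0,"z":0,"ax":0,"ay":0,"az":-0.035},
    {"x":0,"y":0,"z":0,"ax":0,"ay":0,"az":-0.035},
    {"x":0,"y":0,"z":0,"ax":0,"ay":0,"az":-0.035},
    {"x":0,"y":0,"z":0,"ax":0,"ay":0,"az":-0.035},
    {"x":0,"y":0,"z":0,"ax":0,"ay":0,"az":-0.035},
  ],
)

```text
t: 15.4
eef_pos: [0.4991, 0.1085, 0.1217]
ee_rot: [-179.8, -0.1, 143.1]
wrist_force: [-11.8, -6.9, 12.9]
grip_width: 0.0086
```

```bash
python3 - <<'E'
from h import *
go([.5,.1093,.12],111.3);print(env.get_state()['wrist_torque'])
E
```

```text
dtool mm [-0.2  1.2  1.7] frac [-0.001   0.006   0.0087] rows>= 0.05082003221673209
turn [-0.25  0.   31.77] frac [-0.0014  0.      0.1765]
at [0.4991 0.1085 0.1217] [-1.7977e+02 -6.0000e-02  1.4307e+02] q [ 34.9  21.3 -60.6 106.3  20.5  64.6  20. ] F [-11.8  -6.9  12.9] w 0.0086 t 15.4
[-1.36516029  2.4345167  -0.37290476]
```

>>> drive_tool(
  rows=[
    {"x":0.0056,"y":-0.014,"z":-0.0125,"ax":0,"ay":0,"az":0},
    {"x":0,"y":0,"z":0,"ax":0,"ay":0,"az":-0.035},
    {"x":0,"y":0,"z":0,"ax":0,"ay":0,"az":-0.035},
    {"x":0,"y":0,"z":0,"ax":0,"ay":0,"az":-0.035},
  ],
)

```text
t: 15.73
eef_pos: [0.4971, 0.107, 0.1233]
ee_rot: [-179.9, -0.1, 161.8]
wrist_force: [-1.0, -3.0, -6.5]
grip_width: 0.0089
```

```bash
python3 - <<'E'
from h import *
go([.5,.1093,.12],111.3);print(env.get_state()['wrist_torque'])
E
```

```text
dtool mm [-2.   3.1  3.3] frac [-0.01    0.0153  0.0166] rows>= 0.11869576197931792
turn [-1.100e-01 -3.000e-02  5.055e+01] frac [-6.000e-04 -2.000e-04  2.808e-01]
at [0.4971 0.107  0.1233] [-1.7992e+02 -7.0000e-02  1.6185e+02] q [ 38.1  22.5 -64.5 106.6  22.3  65.2  37.5] F [-1.  -3.  -6.5] w 0.0089 t 15.73
[-0.65144627  0.12328211 -0.32455076]
```

The drift of the gripped tool says axis b is nearer (0.501, 0.106). I release, re-centre and turn back half a turn, to finish in one stroke.

>>> drive_tool(
  rows=[
    {"x":0,"y":0,"z":0,"ax":0,"ay":0,"az":0},
    {"x":0,"y":0,"z":0,"ax":0,"ay":0,"az":0},
    {"x":0,"y":0,"z":0,"ax":0,"ay":0,"az":0},
    {"x":0,"y":0,"z":0,"ax":0,"ay":0,"az":0},
    {"x":0,"y":0,"z":0,"ax":0,"ay":0,"az":0},
    {"x":0,"y":0,"z":0,"ax":0,"ay":0,"az":0},
  ],
  gripper=0.45,
)

```text
t: 16.23
eef_pos: [0.498, 0.1082, 0.1244]
ee_rot: [180.0, 0.0, 161.7]
wrist_force: [0.1, 0.1, -0.1]
grip_width: 0.0407
```

```bash
python3 - <<'E'
from h import *
go([.501,.106,.12],162)
E
```

```text
dtool mm [-3.5 -1.1  4.4] frac [-0.0176 -0.0056  0.0222] rows>= 0.13853349069701226
turn [ 0.01  0.03 -0.34] frac [ 0.      0.0002 -0.0019]
at [0.498  0.1082 0.1244] [1.7999e+02 3.0000e-02 1.6166e+02] q [ 38.1  22.4 -64.5 106.4  22.3  65.2  37.3] F [ 0.1  0.1 -0.1] w 0.0407 t 16.23
```

>>> drive_tool(
  rows=[
    {"x":-0.0188,"y":-0.0093,"z":0.022,"ax":0,"ay":0,"az":0},
    {"x":0,"y":0,"z":0,"ax":0,"ay":0,"az":0.038},
    {"x":0,"y":0,"z":0,"ax":0,"ay":0,"az":0.038},
    {"x":0,"y":0,"z":0,"ax":0,"ay":0,"az":0.038},
    {"x":0,"y":0,"z":0,"ax":0,"ay":0,"az":0.038},
    {"x":0,"y":0,"z":0,"ax":0,"ay":0,"az":0.038},
    {"x":0,"y":0,"z":0,"ax":0,"ay":0,"az":0.038},
    {"x":0,"y":0,"z":0,"ax":0,"ay":0,"az":0.038},
  ],
)

```text
t: 16.9
eef_pos: [0.501, 0.1048, 0.1196]
ee_rot: [-180.0, 0.0, 113.5]
wrist_force: [1.0, -0.2, -0.2]
grip_width: 0.0478
```

>>> drive_tool(
  rows=[
    {"x":0,"y":0,"z":0,"ax":0,"ay":0,"az":0.038},
    {"x":0,"y":0,"z":0,"ax":0,"ay":0,"az":0.038},
    {"x":0,"y":0,"z":0,"ax":0,"ay":0,"az":0.038},
    {"x":0,"y":0,"z":0,"ax":0,"ay":0,"az":0.038},
    {"x":0,"y":0,"z":0,"ax":0,"ay":0,"az":0.038},
    {"x":0,"y":0,"z":0,"ax":0,"ay":0,"az":0.038},
    {"x":0,"y":0,"z":0,"ax":0,"ay":0,"az":0.038},
    {"x":0,"y":0,"z":0,"ax":0,"ay":0,"az":0.038},
  ],
)

```text
t: 17.57
eef_pos: [0.501, 0.1048, 0.1195]
ee_rot: [180.0, 0.0, 58.7]
wrist_force: [0.5, -0.2, 0.0]
grip_width: 0.0477
```

>>> drive_tool(
  rows=[
    {"x":0,"y":0,"z":0,"ax":0,"ay":0,"az":0.038},
    {"x":0,"y":0,"z":0,"ax":0,"ay":0,"az":0.038},
    {"x":0,"y":0,"z":0,"ax":0,"ay":0,"az":0.038},
    {"x":0,"y":0,"z":0,"ax":0,"ay":0,"az":0.038},
    {"x":0,"y":0,"z":0,"ax":0,"ay":0,"az":0.038},
    {"x":0,"y":0,"z":0,"ax":0,"ay":0,"az":0.038},
    {"x":0,"y":0,"z":0,"ax":0,"ay":0,"az":0},
  ],
)

```text
t: 18.15
eef_pos: [0.501, 0.1048, 0.1196]
ee_rot: [180.0, 0.0, 17.7]
wrist_force: [-0.7, 0.6, -0.3]
grip_width: 0.0477
```

```bash
python3 - <<'E'
from h import *
go([.501,.1052,.12],-18.3)
E
```

```text
dtool mm [ 0.1 -0.3 -0.4] frac [ 0.0006 -0.0017 -0.0021] rows>= 0.013330111388000393
turn [ 2.000e-02 -0.000e+00  3.602e+01] frac [ 1.000e-04 -0.000e+00  2.001e-01]
at [0.501  0.1048 0.1196] [1.7998e+02 1.0000e-02 1.7720e+01] q [ 18.5  15.  -39.6 107.2  10.8  61.6 -97.6] F [-0.7  0.6 -0.3] w 0.0477 t 18.15
```

>>> drive_tool(
  rows=[
    {"x":0,"y":0,"z":0,"ax":0,"ay":0,"az":0.038},
    {"x":0,"y":0,"z":0,"ax":0,"ay":0,"az":0.038},
    {"x":0,"y":0,"z":0,"ax":0,"ay":0,"az":0.038},
    {"x":0,"y":0,"z":0,"ax":0,"ay":0,"az":0.038},
    {"x":0,"y":0,"z":0,"ax":0,"ay":0,"az":0.038},
    {"x":0,"y":0,"z":0,"ax":0,"ay":0,"az":0.01},
    {"x":0,"y":0,"z":0,"ax":0,"ay":0,"az":0},
  ],
)

```text
t: 18.73
eef_pos: [0.5009, 0.1049, 0.1196]
ee_rot: [180.0, -0.0, -17.8]
wrist_force: [0.1, -0.0, 0.1]
grip_width: 0.0481
```

>>> drive_tool(
  rows=[
    {"x":0,"y":0,"z":0,"ax":0,"ay":0,"az":0},
    {"x":0,"y":0,"z":0,"ax":0,"ay":0,"az":0},
    {"x":0,"y":0,"z":0,"ax":0,"ay":0,"az":0},
    {"x":0,"y":0,"z":0,"ax":0,"ay":0,"az":0},
    {"x":0,"y":0,"z":0,"ax":0,"ay":0,"az":0},
    {"x":0,"y":0,"z":0,"ax":0,"ay":0,"az":0},
    {"x":0,"y":0,"z":0,"ax":0,"ay":0,"az":0},
    {"x":0,"y":0,"z":0,"ax":0,"ay":0,"az":0},
  ],
  gripper=1,
  newtons=50,
)

```text
t: 19.4
eef_pos: [0.501, 0.1051, 0.1198]
ee_rot: [-180.0, -0.0, -17.9]
wrist_force: [0.7, 0.1, 0.0]
grip_width: 0.0082
```

>>> drive_tool(
  rows=[
    {"x":0,"y":0,"z":0,"ax":0,"ay":0,"az":0},
    {"x":0,"y":0,"z":0,"ax":0,"ay":0,"az":0},
    {"x":0,"y":0,"z":0,"ax":0,"ay":0,"az":-0.035},
    {"x":0,"y":0,"z":0,"ax":0,"ay":0,"az":-0.035},
    {"x":0,"y":0,"z":0,"ax":0,"ay":0,"az":-0.035},
    {"x":0,"y":0,"z":0,"ax":0,"ay":0,"az":-0.035},
    {"x":0,"y":0,"z":0,"ax":0,"ay":0,"az":-0.035},
  ],
)

```text
t: 19.98
eef_pos: [0.5012, 0.1052, 0.1199]
ee_rot: [-180.0, -0.0, 13.9]
wrist_force: [3.2, 0.5, -2.8]
grip_width: 0.0086
```

```bash
python3 - <<'E'
from h import *
go([.501,.1052,.12],-18.3);print(env.get_state()['wrist_torque'])
E
```

```text
dtool mm [-0.2 -0.1 -0.1] frac [-0.0008 -0.0004 -0.0007] rows>= 0.005244857115229601
turn [-3.000e-02 -4.000e-02  3.217e+01] frac [-1.000e-04 -2.000e-04  1.787e-01]
at [0.5012 0.1052 0.1199] [-1.7999e+02 -5.0000e-02  1.3870e+01] q [  18.    14.9  -39.   107.2   10.6   61.5 -101.3] F [ 3.2  0.5 -2.8] w 0.0086 t 19.98
[ 0.28102891 -0.54150258 -0.28126254]
```

Small side forces, and it turns at 0.28 N m. Carrying on.

>>> drive_tool(
  rows=[
    {"x":0,"y":0,"z":0,"ax":0,"ay":0,"az":-0.035},
    {"x":0,"y":0,"z":0,"ax":0,"ay":0,"az":-0.035},
    {"x":0,"y":0,"z":0,"ax":0,"ay":0,"az":-0.035},
    {"x":0,"y":0,"z":0,"ax":0,"ay":0,"az":-0.035},
    {"x":0,"y":0,"z":0,"ax":0,"ay":0,"az":-0.035},
    {"x":0,"y":0,"z":0,"ax":0,"ay":0,"az":-0.035},
    {"x":0,"y":0,"z":0,"ax":0,"ay":0,"az":-0.035},
    {"x":0,"y":0,"z":0,"ax":0,"ay":0,"az":-0.035},
  ],
)

```text
t: 20.65
eef_pos: [0.5011, 0.1052, 0.1199]
ee_rot: [180.0, -0.0, 64.3]
wrist_force: [2.2, 1.8, -2.2]
grip_width: 0.0086
```

```bash
python3 - <<'E'
from h import *
go([.501,.1052,.12],-18.3);print(env.get_state()['wrist_torque'])
E
```

```text
dtool mm [-0.  -0.1 -0.1] frac [-0.0001 -0.0006 -0.0007] rows>= 0.004358479647391211
turn [-1.000e-02 -5.000e-02  8.257e+01] frac [-0.000e+00 -3.000e-04  4.587e-01]
at [0.5011 0.1052 0.1199] [ 1.7998e+02 -4.0000e-02  6.4270e+01] q [ 24.1  16.5 -46.3 106.9  13.4  62.1 -53. ] F [ 2.2  1.8 -2.2] w 0.0086 t 20.65
[ 0.26339985 -0.60153768 -0.35868546]
```

>>> drive_tool(
  rows=[
    {"x":0,"y":0,"z":0,"ax":0,"ay":0,"az":-0.035},
    {"x":0,"y":0,"z":0,"ax":0,"ay":0,"az":-0.035},
    {"x":0,"y":0,"z":0,"ax":0,"ay":0,"az":-0.03},
    {"x":0,"y":0,"z":0,"ax":0,"ay":0,"az":-0.03},
  ],
)

```text
t: 20.98
eef_pos: [0.501, 0.1052, 0.1199]
ee_rot: [180.0, -0.0, 87.6]
wrist_force: [1.5, 1.1, -2.4]
grip_width: 0.009
```

```bash
python3 - <<'E'
from h import *
go([.501,.1052,.12],-18.3);print(env.get_state()['wrist_torque'])
E
```

```text
dtool mm [ 0.  -0.  -0.1] frac [ 0.0001 -0.     -0.0006] rows>= 0.0028934720619719226
turn [-1.0000e-02 -4.0000e-02  1.0593e+02] frac [-0.000e+00 -2.000e-04  5.885e-01]
at [0.501  0.1052 0.1199] [ 1.7998e+02 -2.0000e-02  8.7630e+01] q [ 27.2  17.5 -50.  106.8  15.   62.5 -30.9] F [ 1.5  1.1 -2.4] w 0.009 t 20.98
[ 0.30923685 -0.365839   -0.2916425 ]
```

>>> drive_tool(
  rows=[
    {"x":0,"y":0,"z":0,"ax":0,"ay":0,"az":-0.025},
    {"x":0,"y":0,"z":0,"ax":0,"ay":0,"az":-0.025},
  ],
)

```text
t: 21.15
eef_pos: [0.5009, 0.1052, 0.1199]
ee_rot: [180.0, -0.0, 96.6]
wrist_force: [1.1, 0.8, -0.9]
grip_width: 0.0087
```

```bash
python3 - <<'E'
from h import *
go([.501,.1052,.12],-18.3);print(env.get_state()['wrist_torque'])
E
```

```text
dtool mm [ 0.   0.1 -0.1] frac [ 0.      0.0005 -0.0006] rows>= 0.0038333164104996467
turn [-1.0000e-02 -2.0000e-02  1.1489e+02] frac [-1.000e-04 -1.000e-04  6.383e-01]
at [0.5009 0.1052 0.1199] [ 1.7999e+02 -2.0000e-02  9.6590e+01] q [ 28.4  18.  -51.4 106.7  15.7  62.7 -22.5] F [ 1.1  0.8 -0.9] w 0.0087 t 21.15
[ 0.31711237 -0.24646972 -0.29471579]
```

>>> drive_tool(
  rows=[
    {"x":0,"y":0,"z":0,"ax":0,"ay":0,"az":-0.02},
    {"x":0,"y":0,"z":0,"ax":0,"ay":0,"az":-0.015},
  ],
)

```text
t: 21.32
eef_pos: [0.5011, 0.1049, 0.1199]
ee_rot: [180.0, 0.0, 102.8]
wrist_force: [1.8, -0.7, -2.7]
grip_width: 0.009
```

```bash
python3 - <<'E'
from h import *
go([.501,.1052,.12],-18.3);print(env.get_state()['wrist_torque'])
E
```

```text
dtool mm [ 0.3 -0.  -0.1] frac [ 0.0015 -0.0002 -0.0006] rows>= 0.007923053114698373
turn [ 2.0000e-02 -3.0000e-02  1.2113e+02] frac [ 1.000e-04 -2.000e-04  6.729e-01]
at [0.5011 0.1049 0.1199] [179.97   0.   102.83] q [ 29.2  18.3 -52.5 106.7  16.3  62.8 -16.6] F [ 1.8 -0.7 -2.7] w 0.009 t 21.32
[ 0.04859142 -0.57903299 -0.79420705]
```

Screw b also hit its stop (0.79 N m), at the same final wing angle as a (about 102 deg). I release, lift, and turn over the handle. The axes give a cover centre of (0.5723, 0.1521) and a yaw of about 3.5 deg.

>>> drive_tool(
  rows=[
    {"x":0,"y":0,"z":0,"ax":0,"ay":0,"az":0},
    {"x":0,"y":0,"z":0,"ax":0,"ay":0,"az":0},
    {"x":0,"y":0,"z":0,"ax":0,"ay":0,"az":0},
    {"x":0,"y":0,"z":0,"ax":0,"ay":0,"az":0},
    {"x":0,"y":0,"z":-0.08,"ax":0,"ay":0,"az":0},
    {"x":0,"y":0,"z":-0.1,"ax":0,"ay":0,"az":0},
    {"x":0,"y":0,"z":-0.1,"ax":0,"ay":0,"az":0},
    {"x":0,"y":0,"z":0,"ax":0,"ay":0,"az":0},
  ],
  gripper=0.4,
)

```text
t: 21.98
eef_pos: [0.5024, 0.1058, 0.1793]
ee_rot: [179.7, 0.0, 102.7]
wrist_force: [0.5, 0.4, -0.3]
grip_width: 0.0497
```

>>> drive_tool(
  rows=[
    {"x":0,"y":0,"z":0,"ax":0,"ay":0,"az":0.038},
    {"x":0,"y":0,"z":0,"ax":0,"ay":0,"az":0.038},
    {"x":0,"y":0,"z":0,"ax":0,"ay":0,"az":0.038},
    {"x":0,"y":0,"z":0,"ax":0,"ay":0,"az":0.038},
    {"x":0,"y":0,"z":0,"ax":0,"ay":0,"az":0.038},
    {"x":0,"y":0,"z":0,"ax":0,"ay":0,"az":0.038},
    {"x":0,"y":0,"z":0,"ax":0,"ay":0,"az":0.038},
    {"x":0,"y":0,"z":0,"ax":0,"ay":0,"az":0.038},
  ],
)

```text
t: 22.65
eef_pos: [0.5007, 0.1051, 0.1755]
ee_rot: [-180.0, 0.0, 47.6]
wrist_force: [-0.1, -0.3, -0.2]
grip_width: 0.0521
```

>>> drive_tool(
  rows=[
    {"x":0,"y":0,"z":0,"ax":0,"ay":0,"az":0.038},
    {"x":0,"y":0,"z":0,"ax":0,"ay":0,"az":0.038},
    {"x":0,"y":0,"z":0,"ax":0,"ay":0,"az":0.038},
    {"x":0,"y":0,"z":0,"ax":0,"ay":0,"az":0.038},
    {"x":0,"y":0,"z":0,"ax":0,"ay":0,"az":0.038},
    {"x":0,"y":0,"z":0,"ax":0,"ay":0,"az":0.038},
    {"x":0,"y":0,"z":0,"ax":0,"ay":0,"az":0.018},
    {"x":0,"y":0,"z":0,"ax":0,"ay":0,"az":0},
  ],
)

```text
t: 23.32
eef_pos: [0.5007, 0.1051, 0.1755]
ee_rot: [180.0, 0.0, 3.5]
wrist_force: [-0.6, 0.6, -0.3]
grip_width: 0.0523
```

```bash
python3 - <<'E'
from h import *
go([.5723,.1521,.175],3.5)
E
```

```text
dtool mm [ 74.4 -42.6   0.5] frac [ 0.3718 -0.2128  0.0025] rows>= 2.054717696037478
turn [ 0.02  0.01 -0.  ] frac [ 0.0001  0.0001 -0.    ]
at [0.5007 0.1051 0.1755] [1.7998e+02 1.0000e-02 3.5000e+00] q [  20.6   11.4  -41.3  103.7    8.1   67.9 -109.7] F [-0.6  0.6 -0.3] w 0.0523 t 23.32
```

>>> drive_tool(
  rows=[
    {"x":0.093,"y":-0.0532,"z":0,"ax":0,"ay":0,"az":0},
    {"x":0.093,"y":-0.0532,"z":0,"ax":0,"ay":0,"az":0},
    {"x":0.093,"y":-0.0532,"z":0,"ax":0,"ay":0,"az":0},
    {"x":0.093,"y":-0.0532,"z":0,"ax":0,"ay":0,"az":0},
    {"x":0,"y":0,"z":0,"ax":0,"ay":0,"az":0},
    {"x":0,"y":0,"z":0,"ax":0,"ay":0,"az":0},
  ],
)

```text
t: 23.82
eef_pos: [0.5723, 0.153, 0.1751]
ee_rot: [-180.0, 0.1, 3.8]
wrist_force: [-0.8, -0.1, 0.2]
grip_width: 0.0526
```

```bash
python3 - <<'E'
from h import *
go([.5723,.1521,.124],3.5)
d=cam('wrist'); cv2.imwrite('pics/w6.png',d['frame'])
E
```

```text
dtool mm [-0.   1.  51.1] frac [-2.000e-04  4.900e-03  2.556e-01] rows>= 1.2260003481951816
turn [-0.04  0.07  0.34] frac [-0.0002  0.0004  0.0019]
at [0.5723 0.153  0.1751] [-1.7996e+02  7.0000e-02  3.8400e+00] q [  13.    22.4  -40.4   91.9   15.    71.3 -116.3] F [-0.8 -0.1  0.2] w 0.0526 t 23.82
```

View pics/w6.png

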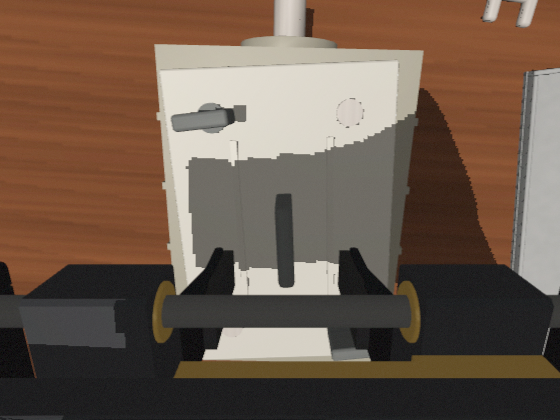

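The handle bar runs from (284,195) to (286,285), centred between the fingers and nearly parallel to the pads. The wing of a is turned. I go down, close and lift.

>>> drive_tool(
  rows=[
    {"x":0,"y":0.002,"z":0.0365,"ax":0,"ay":0,"az":-0.005},
    {"x":0,"y":0,"z":0.0365,"ax":0,"ay":0,"az":0},
    {"x":0,"y":0,"z":0.0365,"ax":0,"ay":0,"az":0},
    {"x":0,"y":0,"z":0.0365,"ax":0,"ay":0,"az":0},
    {"x":0,"y":0,"z":0.0365,"ax":0,"ay":0,"az":0},
    {"x":0,"y":0,"z":0.0365,"ax":0,"ay":0,"az":0},
    {"x":0,"y":0,"z":0.0365,"ax":0,"ay":0,"az":0},
    {"x":0,"y":0,"z":0,"ax":0,"ay":0,"az":0},
  ],
)

```text
t: 24.53
eef_pos: [0.5716, 0.1515, 0.1229]
ee_rot: [180.0, 0.1, 4.6]
wrist_force: [-1.1, -0.2, -0.2]
grip_width: 0.0524
```

>>> drive_tool(
  rows=[
    {"x":0,"y":0,"z":0,"ax":0,"ay":0,"az":0},
    {"x":0,"y":0,"z":0,"ax":0,"ay":0,"az":0},
    {"x":0,"y":0,"z":0,"ax":0,"ay":0,"az":0},
    {"x":0,"y":0,"z":0,"ax":0,"ay":0,"az":0},
    {"x":0,"y":0,"z":0,"ax":0,"ay":0,"az":0},
    {"x":0,"y":0,"z":0,"ax":0,"ay":0,"az":0},
    {"x":0,"y":0,"z":0,"ax":0,"ay":0,"az":0},
    {"x":0,"y":0,"z":0,"ax":0,"ay":0,"az":0},
  ],
  gripper=1,
  newtons=50,
)

```text
t: 25.2
eef_pos: [0.5724, 0.1535, 0.1251]
ee_rot: [-179.9, -0.1, 4.6]
wrist_force: [0.6, 0.6, -3.5]
grip_width: 0.0093
```

>>> drive_tool(
  rows=[
    {"x":0,"y":0,"z":0,"ax":0,"ay":0,"az":0},
    {"x":0,"y":0,"z":0,"ax":0,"ay":0,"az":0},
    {"x":0,"y":0,"z":0,"ax":0,"ay":0,"az":0},
  ],
)

```text
t: 25.45
eef_pos: [0.5723, 0.1532, 0.1249]
ee_rot: [-179.9, -0.0, 4.6]
wrist_force: [0.1, 5.1, -0.2]
grip_width: 0.0094
```

```bash
python3 - <<'E'
from h import *
go([.5723,.1521,.124],3.5);print(env.get_state()['wrist_torque'])
E
```

```text
dtool mm [-0.1  1.1  0.9] frac [-0.0003  0.0057  0.0046] rows>= 0.03498048244681977
turn [-0.09 -0.03  1.14] frac [-0.0005 -0.0001  0.0063]
at [0.5723 0.1532 0.1249] [-1.7991e+02 -3.0000e-02  4.6400e+00] q [  12.4   25.1  -39.7   95.    17.2   66.1 -117.1] F [ 0.1  5.1 -0.2] w 0.0094 t 25.45
[ 1.18277394 -0.05917149 -0.05318521]
```

Gripped (9.4 mm). I start the lift slowly and watch the force, in case a tongue still hooks.

>>> drive_tool(
  rows=[
    {"x":0,"y":-0.004,"z":-0.01,"ax":0,"ay":0,"az":0},
    {"x":0,"y":0,"z":-0.01,"ax":0,"ay":0,"az":0},
    {"x":0,"y":0,"z":-0.015,"ax":0,"ay":0,"az":0},
    {"x":0,"y":0,"z":0,"ax":0,"ay":0,"az":0},
  ],
)

```text
t: 25.78
eef_pos: [0.5722, 0.1526, 0.132]
ee_rot: [180.0, 0.0, 4.6]
wrist_force: [0.7, 3.1, -5.6]
grip_width: 0.0094
```

```bash
python3 - <<'E'
from h import *
go([.5723,.1521,.124],3.5);print(env.get_state()['wrist_torque'])
E
```

```text
dtool mm [0.  0.5 8. ] frac [0.0001 0.0027 0.0398] rows>= 0.19152808370143998
turn [0.   0.01 1.07] frac [0.     0.0001 0.0059]
at [0.5722 0.1526 0.132 ] [1.80e+02 1.00e-02 4.57e+00] q [  12.5   24.7  -39.8   94.6   16.9   66.9 -116.9] F [ 0.7  3.1 -5.6] w 0.0094 t 25.78
[ 0.82254482  0.0177765  -0.07655342]
```

The load is 5.6 N, just the cover's weight, so it is free. Lifting on.

>>> drive_tool(
  rows=[
    {"x":0,"y":-0.002,"z":-0.05,"ax":0,"ay":0,"az":0},
    {"x":0,"y":0,"z":-0.06,"ax":0,"ay":0,"az":0},
    {"x":0,"y":0,"z":-0.07,"ax":0,"ay":0,"az":0},
    {"x":0,"y":0,"z":-0.08,"ax":0,"ay":0,"az":0},
    {"x":0,"y":0,"z":-0.08,"ax":0,"ay":0,"az":0},
    {"x":0,"y":0,"z":-0.06,"ax":0,"ay":0,"az":0},
    {"x":0,"y":0,"z":0,"ax":0,"ay":0,"az":0},
    {"x":0,"y":0,"z":0,"ax":0,"ay":0,"az":0},
  ],
)

```text
t: 26.45
eef_pos: [0.5726, 0.1528, 0.2125]
ee_rot: [180.0, -0.1, 4.6]
wrist_force: [0.1, 0.2, -5.0]
grip_width: 0.0091
```

```bash
python3 - <<'E'
from h import *
d=cam('top'); f=d['frame']; hsv=cv2.cvtColor(f,cv2.COLOR_BGR2HSV)
m=((hsv[...,1]<60)&(hsv[...,2]>90)).astype(np.uint8); m[:, :285]=0; m[:,385:]=0; m[:155]=0;m[265:]=0
cs,_=cv2.findContours(cv2.morphologyEx(m,2,np.ones((3,3))),0,1); r=cv2.minAreaRect(max(cs,key=cv2.contourArea)); print(r)
W=np.array([onz(d,u,v,.012)[:2] for u,v in cv2.boxPoints(r)]); c=W.mean(0); print(W.round(3).tolist(),c)
go([c[0],c[1],.225],10.4)
E
```

```text
((333.8358459472656, 207.12452697753906), (84.34272003173828, 68.6781997680664), 79.3803482055664)
[[0.689, -0.037], [0.734, -0.272], [0.445, -0.319], [0.402, -0.089]] [ 0.56739889 -0.17914167]
dtool mm [-31.1 330.4 -13.3] frac [-0.1555  1.6522 -0.0666] rows>= 7.9655850871592575
turn [ 0.04  0.02 -5.84] frac [ 0.0002  0.0001 -0.0324]
at [0.5721 0.1527 0.2115] [1.7996e+02 2.0000e-02 4.5600e+00] q [  13.5   20.7  -41.    89.4   13.9   75.1 -114.8] F [-0.7 -0.3 -5.9] w 0.009 t 26.5
```

>>> drive_tool(
  rows=[
    {"x":-0.005,"y":0.05,"z":-0.003,"ax":0,"ay":0,"az":0},
    {"x":-0.008,"y":0.09,"z":-0.003,"ax":0,"ay":0,"az":0},
    {"x":-0.01,"y":0.11,"z":-0.003,"ax":0,"ay":0,"az":0},
    {"x":-0.01,"y":0.11,"z":-0.003,"ax":0,"ay":0,"az":0},
    {"x":-0.01,"y":0.11,"z":-0.003,"ax":0,"ay":0,"az":0},
    {"x":-0.01,"y":0.11,"z":-0.003,"ax":0,"ay":0,"az":0},
    {"x":-0.01,"y":0.11,"z":-0.003,"ax":0,"ay":0,"az":0},
    {"x":-0.01,"y":0.11,"z":-0.003,"ax":0,"ay":0,"az":0},
  ],
)

```text
t: 27.17
eef_pos: [0.5697, -0.0097, 0.2156]
ee_rot: [180.0, 0.1, 4.5]
wrist_force: [0.6, -0.9, -4.1]
grip_width: 0.0096
```

```bash
python3 - <<'E'
from h import *
go([.5674,-.179,.225],10.4)
E
```

```text
dtool mm [-15.7 168.6  -9.3] frac [-0.0786  0.8428 -0.0467] rows>= 4.065989866718682
turn [ 0.01  0.1  -5.86] frac [ 0.      0.0006 -0.0325]
at [ 0.5697 -0.0097  0.2156] [1.7999e+02 1.0000e-01 4.5400e+00] q [ 27.8  16.8 -37.5  92.6  10.5  74.3 -96.9] F [ 0.6 -0.9 -4.1] w 0.0096 t 27.17
```

>>> drive_tool(
  rows=[
    {"x":-0.01,"y":0.11,"z":0,"ax":0,"ay":0,"az":0},
    {"x":-0.01,"y":0.11,"z":0,"ax":0,"ay":0,"az":0},
    {"x":-0.01,"y":0.11,"z":0,"ax":0,"ay":0,"az":0},
    {"x":-0.01,"y":0.11,"z":0,"ax":0,"ay":0,"az":0},
    {"x":-0.01,"y":0.11,"z":0,"ax":0,"ay":0,"az":0},
    {"x":-0.01,"y":0.11,"z":0,"ax":0,"ay":0,"az":0},
    {"x":-0.008,"y":0.09,"z":0,"ax":0,"ay":0,"az":0},
    {"x":0,"y":0.04,"z":0,"ax":0,"ay":0,"az":0},
  ],
)

```text
t: 27.83
eef_pos: [0.5681, -0.1704, 0.2154]
ee_rot: [180.0, 0.1, 4.3]
wrist_force: [0.1, -0.6, -4.7]
grip_width: 0.0092
```

```bash
python3 - <<'E'
from h import *
go([.5674,-.179,.225],10.4)
E
```

```text
dtool mm [-1.4  8.6 -9.6] frac [-0.0071  0.0428 -0.0482] rows>= 0.3109707045456146
turn [ 0.04  0.14 -6.06] frac [ 0.0002  0.0008 -0.0337]
at [ 0.5681 -0.1704  0.2154] [1.7995e+02 1.3000e-01 4.3400e+00] q [ 38.5  19.  -32.4  89.2  10.5  75.  -81. ] F [ 0.1 -0.6 -4.7] w 0.0092 t 27.83
```

>>> drive_tool(
  rows=[
    {"x":-0.006,"y":0.043,"z":0,"ax":0,"ay":0,"az":0},
    {"x":0,"y":0,"z":0,"ax":0,"ay":0,"az":-0.017},
    {"x":0,"y":0,"z":0.05,"ax":0,"ay":0,"az":-0.017},
    {"x":0,"y":0,"z":0.09,"ax":0,"ay":0,"az":0},
    {"x":0,"y":0,"z":0.1,"ax":0,"ay":0,"az":0},
    {"x":0,"y":0,"z":0.1,"ax":0,"ay":0,"az":0},
    {"x":0,"y":0,"z":0.1,"ax":0,"ay":0,"az":0},
    {"x":0,"y":0,"z":0.09,"ax":0,"ay":0,"az":0},
  ],
)

```text
t: 28.5
eef_pos: [0.5687, -0.1738, 0.1091]
ee_rot: [-179.9, 0.0, 10.8]
wrist_force: [-0.9, -0.6, -5.3]
grip_width: 0.0091
```

>>> drive_tool(
  rows=[
    {"x":0,"y":0,"z":0.04,"ax":0,"ay":0,"az":0},
    {"x":0,"y":0,"z":0,"ax":0,"ay":0,"az":0},
    {"x":0,"y":0,"z":0,"ax":0,"ay":0,"az":0},
  ],
)

```text
t: 28.75
eef_pos: [0.5692, -0.1743, 0.1029]
ee_rot: [-180.0, -0.0, 10.7]
wrist_force: [0.9, 0.7, -2.9]
grip_width: 0.01
```

```bash
python3 - <<'E'
from h import *
go([.5674,-.179,.057],10.4)
d=cam('scene'); cv2.imwrite('pics/s7.png',cv2.resize(d['frame'][150:330,150:390],None,fx=2.5,fy=2.5))
E
```

```text
dtool mm [-2.6  4.3 45.9] frac [-0.0132  0.0214  0.2294] rows>= 1.1066943975248036
turn [-0.03 -0.    0.34] frac [-0.0001 -0.      0.0019]
at [ 0.5692 -0.1743  0.1029] [-179.97   -0.     10.74] q [ 38.3  25.1 -31.9  95.9  14.5  63.1 -77.1] F [ 0.9  0.7 -2.9] w 0.01 t 28.75
```

View pics/s7.png

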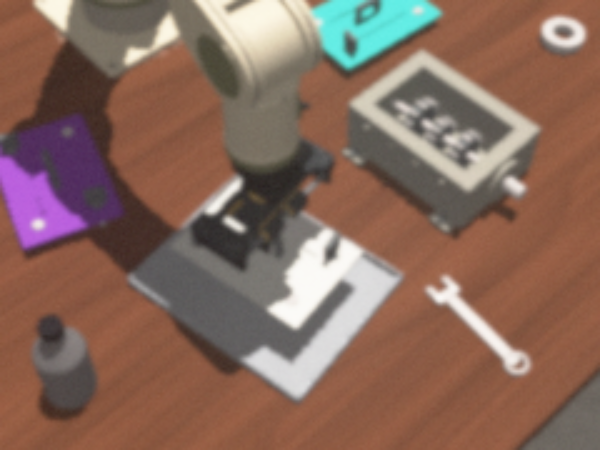

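The view shows the housing open with its gears bare at (440,130). The cover hangs level over the tray, with the bottle, bearing and wrench in place. Lowering on.

>>> drive_tool(
  rows=[
    {"x":-0.013,"y":0.021,"z":0.04,"ax":0,"ay":0,"az":0},
    {"x":0,"y":0,"z":0.04,"ax":0,"ay":0,"az":0},
    {"x":0,"y":0,"z":0.04,"ax":0,"ay":0,"az":0},
    {"x":0,"y":0,"z":0.04,"ax":0,"ay":0,"az":0},
    {"x":0,"y":0,"z":0.02,"ax":0,"ay":0,"az":0},
    {"x":0,"y":0,"z":0.01,"ax":0,"ay":0,"az":0},
    {"x":0,"y":0,"z":0,"ax":0,"ay":0,"az":0},
    {"x":0,"y":0,"z":0,"ax":0,"ay":0,"az":0},
  ],
)

```text
t: 29.47
eef_pos: [0.5674, -0.1793, 0.0646]
ee_rot: [180.0, -0.0, 10.7]
wrist_force: [-0.9, -0.2, -5.0]
grip_width: 0.0093
```

```bash
python3 - <<'E'
from h import *
go([.5674,-.179,.057],10.4);print(env.get_state()['wrist_torque'])
E
```

```text
dtool mm [ 0.  -0.3  7.6] frac [ 0.0001 -0.0016  0.0382] rows>= 0.18321551726664573
turn [ 0.   -0.01  0.3 ] frac [ 0.     -0.0001  0.0017]
at [ 0.5674 -0.1793  0.0646] [ 1.80e+02 -1.00e-02  1.07e+01] q [ 38.   27.6 -31.   97.6  16.1  59.2 -77.8] F [-0.9 -0.2 -5. ] w 0.0093 t 29.47
[ 0.01000838 -0.03175082  0.00056689]
```

Still hanging. Slowly down the last 7 to 8 mm.

>>> drive_tool(
  rows=[
    {"x":0,"y":0,"z":0.01,"ax":0,"ay":0,"az":0},
    {"x":0,"y":0,"z":0.008,"ax":0,"ay":0,"az":0},
    {"x":0,"y":0,"z":0.007,"ax":0,"ay":0,"az":0},
    {"x":0,"y":0,"z":0.007,"ax":0,"ay":0,"az":0},
    {"x":0,"y":0,"z":0.006,"ax":0,"ay":0,"az":0},
    {"x":0,"y":0,"z":0,"ax":0,"ay":0,"az":0},
    {"x":0,"y":0,"z":0,"ax":0,"ay":0,"az":0},
  ],
)

```text
t: 30.05
eef_pos: [0.5673, -0.1794, 0.057]
ee_rot: [180.0, -0.0, 10.7]
wrist_force: [0.5, 0.1, -5.4]
grip_width: 0.0093
```

```bash
python3 - <<'E'
from h import *
go([.5674,-.179,.057],10.4);print(env.get_state()['wrist_torque'])
E
```

```text
dtool mm [ 0.2 -0.4 -0. ] frac [ 0.0008 -0.0021 -0.0002] rows>= 0.010700304252141163
turn [ 0.01 -0.01  0.3 ] frac [ 0.     -0.      0.0017]
at [ 0.5673 -0.1794  0.057 ] [ 1.7999e+02 -1.0000e-02  1.0700e+01] q [ 37.9  28.1 -30.8  97.9  16.5  58.5 -78. ] F [ 0.5  0.1 -5.4] w 0.0093 t 30.05
[0.05058902 0.00641741 0.01640832]
```

>>> drive_tool(
  rows=[
    {"x":0,"y":0,"z":0.005,"ax":0,"ay":0,"az":0},
    {"x":0,"y":0,"z":0.005,"ax":0,"ay":0,"az":0},
    {"x":0,"y":0,"z":0,"ax":0,"ay":0,"az":0},
    {"x":0,"y":0,"z":0,"ax":0,"ay":0,"az":0},
  ],
)

```text
t: 30.38
eef_pos: [0.5674, -0.1795, 0.0568]
ee_rot: [179.9, 0.0, 10.7]
wrist_force: [-8.7, 2.3, 15.3]
grip_width: 0.0093
```

>>> drive_tool(
  rows=[
    {"x":0,"y":0,"z":0.005,"ax":0,"ay":0,"az":0},
    {"x":0,"y":0,"z":0,"ax":0,"ay":0,"az":0},
    {"x":0,"y":0,"z":0,"ax":0,"ay":0,"az":0},
  ],
)

```text
t: 30.63
eef_pos: [0.5674, -0.1795, 0.0567]
ee_rot: [179.9, 0.0, 10.7]
wrist_force: [-13.7, 3.5, 24.4]
grip_width: 0.0093
```

```bash
python3 - <<'E'
from h import *
go([.5674,-.179,.057],10.4);print(env.get_state()['wrist_torque'])
E
```

```text
dtool mm [ 0.1 -0.5 -0.3] frac [ 0.0005 -0.0023 -0.0013] rows>= 0.012895330037639449
turn [0.08 0.01 0.29] frac [0.0004 0.0001 0.0016]
at [ 0.5674 -0.1795  0.0567] [1.7992e+02 1.0000e-02 1.0690e+01] q [ 37.8  28.2 -30.8  97.9  16.6  58.5 -78.1] F [-13.7   3.5  24.4] w 0.0093 t 30.63
[ 0.72623284  3.07138658 -0.00859937]
```

It stands on the floor (TCP held at 0.0567 while the force rose). I relieve the press, let go and retreat straight up.

>>> drive_tool(
  rows=[
    {"x":0,"y":0,"z":-0.011,"ax":0,"ay":0,"az":0},
    {"x":0,"y":0,"z":0,"ax":0,"ay":0,"az":0},
    {"x":0,"y":0,"z":0,"ax":0,"ay":0,"az":0},
    {"x":0,"y":0,"z":0,"ax":0,"ay":0,"az":0},
  ],
)

```text
t: 30.97
eef_pos: [0.5677, -0.1796, 0.0569]
ee_rot: [180.0, -0.0, 10.7]
wrist_force: [-2.8, 0.3, 6.4]
grip_width: 0.0096
```

>>> drive_tool(
  rows=[
    {"x":0,"y":0,"z":0,"ax":0,"ay":0,"az":0},
    {"x":0,"y":0,"z":0,"ax":0,"ay":0,"az":0},
    {"x":0,"y":0,"z":0,"ax":0,"ay":0,"az":0},
    {"x":0,"y":0,"z":0,"ax":0,"ay":0,"az":0},
    {"x":0,"y":0,"z":0,"ax":0,"ay":0,"az":0},
    {"x":0,"y":0,"z":0,"ax":0,"ay":0,"az":0},
    {"x":0,"y":0,"z":0,"ax":0,"ay":0,"az":0},
    {"x":0,"y":0,"z":0,"ax":0,"ay":0,"az":0},
  ],
  gripper=0.4,
)

```text
t: 31.63
eef_pos: [0.5673, -0.1795, 0.0561]
ee_rot: [180.0, -0.0, 10.7]
wrist_force: [0.4, -0.5, -1.3]
grip_width: 0.0504
```

>>> drive_tool(
  rows=[
    {"x":0,"y":0,"z":-0.03,"ax":0,"ay":0,"az":0},
    {"x":0,"y":0,"z":-0.06,"ax":0,"ay":0,"az":0},
    {"x":0,"y":0,"z":-0.1,"ax":0,"ay":0,"az":0},
    {"x":0,"y":0,"z":-0.15,"ax":0,"ay":0,"az":0},
    {"x":0,"y":0,"z":-0.15,"ax":0,"ay":0,"az":0},
    {"x":0,"y":0,"z":-0.15,"ax":0,"ay":0,"az":0},
    {"x":0,"y":0,"z":-0.15,"ax":0,"ay":0,"az":0},
    {"x":0,"y":0,"z":-0.1,"ax":0,"ay":0,"az":0},
  ],
)

```text
t: 32.3
eef_pos: [0.568, -0.1792, 0.2388]
ee_rot: [179.9, -0.2, 10.7]
wrist_force: [0.1, -0.5, -0.1]
grip_width: 0.0521
```

>>> drive_tool(
  rows=[
    {"x":0,"y":0,"z":0,"ax":0,"ay":0,"az":0},
    {"x":0,"y":0,"z":0,"ax":0,"ay":0,"az":0},
    {"x":0,"y":0,"z":0,"ax":0,"ay":0,"az":0},
    {"x":0,"y":0,"z":0,"ax":0,"ay":0,"az":0},
  ],
)

```text
t: 32.63
eef_pos: [0.5667, -0.1793, 0.2333]
ee_rot: [-180.0, 0.1, 10.7]
wrist_force: [-0.1, 0.6, 0.5]
grip_width: 0.0524
```

```bash
python3 - <<'E'
from h import *
go([.5674,-.179,.057],10.4)
d=cam('wrist'); cv2.imwrite('pics/w8.png',d['frame'])
E
```

```text
dtool mm [ 1.000e+00 -1.000e-01  1.763e+02] frac [ 4.900e-03 -5.000e-04  8.815e-01] rows>= 4.227759536745883
turn [-0.04  0.08  0.3 ] frac [-0.0002  0.0004  0.0017]
at [ 0.5667 -0.1793  0.2333] [-1.7996e+02  8.0000e-02  1.0700e+01] q [ 40.   18.6 -33.3  87.6  10.4  77.  -73.6] F [-0.1  0.6  0.5] w 0.0524 t 32.63
```

View pics/w8.png

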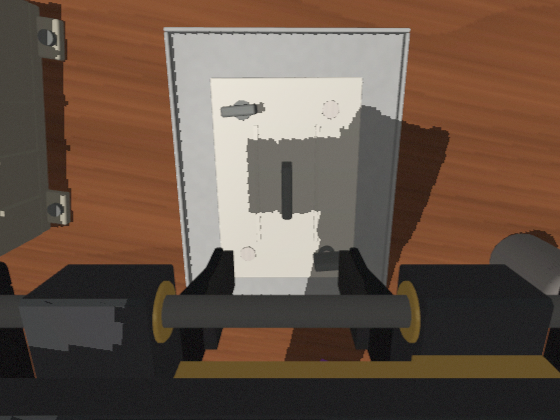

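The cover lies flat and centred in the tray: plate from (212,78) to (362,278), parallel to the tray walls, and the gripper is clear. Handing in.

```bash
python3 -c "
from plant import order; print(order.finish_job())"
```

```text
the job is handed in; nothing more can be done
None
```

I undid both thumbscrews to their loose stops, then lifted the cover off by its handle. I set it down in the drip tray, let go and handed in at about 33 s of the 72 s allowed. No verdict was reported.

**Screws:** Each took two grasps. Resistance rose from about 0.3 N m to 0.93 N m on screw a and 0.79 N m on screw b, which marks the stops. Both wings ended at the same angle, about 102°. I could not read the screw joints themselves. By tool angle, a turned about 188° and b about 171°. I took b's shorter travel to mean it started partly loosened, which the task allows for.

**Lift and set-down:** The cover came free with only its own weight on the wrist (about 5.6 N). On the tray floor the tool height puts the plate's underside about 22 mm above the bench. The gripper held within about 1 mm of the measured tray centre and 0.3° of the tray's direction.

**Final checks:** The last wrist picture shows the cover flat and parallel to the tray walls, near the centre, with the gripper clear. The last scene view, taken just before set-down, shows the bottle, bearing and wrench in place.

**What disagreed:**
- **Screw positions:** the image positions of the screw axes were 2–4 mm off. The first grasps built up side loads of up to about 17 N, so I re-centred both before finishing.
- **Set-down force:** I pressed down briefly with about 24 N on contact and eased off before letting go.

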